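Scoop walnuts into the bowl

ROBOT

A 6-joint arm with a two-finger parallel gripper is mounted at the origin on the work surface. World frame = base frame: x ahead of the robot, y to its left, z up, the work surface at z = 0. Lengths are in mm, angles in rad, forces in N, time in s.
With the tool pointing down it reaches from about 275 to 1000 mm from the base axis. Payload 8.4 kg.
Tool frame: the origin (TCP) lies between the finger pads; the fingertips stand 25 mm ahead of it and the grasp point (between the pads) lies 6 mm ahead of it; z points along the fingers, y is the line along which they close (so a half turn about z gives the same grasp; the last joint's range is limited). The gripper opens to 85 mm and grips with 20 to 120 N. Pads are 22 mm wide; open, the fingers measure 114 mm over their backs; the gripper's body (76 mm by 85 mm) begins 54 mm behind the grasp point. The pads swing forward as they close: fully open they stand 13 mm farther back than shut.
Start: joints at [1.106, 0.353, 1.633, -0, 1.155, -0.002], TCP at [279.034, 559.257, 256.281] pointing down, gripper open.
Joint ranges: [-2.63, 2.63], [-0.92, 2.1], [0.06, 2.66], [-1.3, 4.44], [0, 2.69], [-3.02, 3.02]. Speed limits (rad/s): [2.22, 2.22, 2.79, 3.14, 3.14, 3.14].

INTERFACE

Orientations are given as [roll, pitch, yaw] about the fixed x, y, z axes, in that order (R = Rz(yaw) Ry(pitch) Rx(roll)).
In Python, from rig import r, eyes, workorder gives the robot as it stands. The module is installed in compiled form; this text tells all that it offers.
- The arm moves only by the tool step_arm, never from a script. Its argument "moves" is a list of rows, each an object of numbers: "tx", "ty", "tz": the shift along the tool's x, y, z scaled (see below); "ax", "ay", "az": the turn, a rotation vector about the tool's x, y, z scaled (see below). In form: [{"tx": .., "ty": .., "tz": .., "ax": .., "ay": .., "az": ..}, ...]. A call has 1 to 5 rows; each row shifts and turns the commanded pose from where the row before left it, along the tool's axes as they then stand; what a row does not reach is not made up. The controller multiplies each number of a shift by 25 mm and each number of a turn by 90 degrees. A row lasts 1/8 s, in which the tool goes at most 62.5 mm and 10.7 degrees, less where a joint would pass 70% of its speed; a pose out of reach is approached as far as the arm can. A call with a number of a shift or a turn outside -1 to 1 is refused whole. A call with a gripper value outside its range is refused whole. "gripper" is the opening, from 0 (shut) to 1 (fully open), set as the call begins (left out, the last holds). The fingers move at their own pace and stop on an object; "newtons" is the grip in N (left out, the last holds). Time passes only in rows, so rows that do not move let the fingers close. It gives the time, the measured TCP pose, the force, the opening and the grip force at its end, in the units of the state.
- r.sense(): the state, without advancing time (a new reading comes with each control period).
- eyes.grab_frame(name): name is "scene" or "top"; returns (picture, depth): 400x640x3 uint8, red, green, blue; 400x640 float32, mm along the optical axis (not along the pixel's ray), 0 where there is no reading.
- eyes.camera_info(name): a dict with "intrinsics" (3x3 intrinsics, pixels), "k1" (the pictures are not rectified: a ray, as slopes to the right and down, at radius r is drawn at 1 + k1 r^2 times it, then the intrinsics apply), "cam_to_world" (4x4, takes a point from camera to world coordinates). Camera axes: x right, y up, looking along -z (the intrinsics and any distortion apply to the point x, -y, -z); pixel columns grow to the right and rows downward; lengths in mm; the calibration is good to about 2 mm. A picture is of the moment at which its call begins. camera_info takes no time and is no camera call.
- workorder.sign_off(): hands the job in; it is judged then, once.
The state is a dict: "clock": time; "qpos": joint angles; "qvel": joint speeds; "joint_efforts": joint torques, N m; "eef_pos": TCP position; "tcp_rot": TCP orientation; "contact_force": force on the tool from outside, world axes, zero at the start; "wrist_torque": the same for the moment, N m; "opening": opening from 0.0 (shut) to 1.0 (fully open); "grasp_force": force on a finger pad.
Only numpy, scipy, OpenCV 4.12 (cv2) and the standard library are available. Lean on these libraries where they do the work, as an engineer would, in place of code of your own. Each camera call takes 0.05 s, during which the arm holds its last target. There are 200 camera calls.

TASK

The scoop stands head up in the utensil holder: take it out, lay it gently on the counter, and take it again by its wooden handle. Dip it into the walnut bin, scoop up some walnuts and bring at least two walnuts over to the bowl, tipping them in from the scoop without spilling any on the counter or touching them with the fingers. Then lay the scoop down on the counter, open side up, and leave the jars and the measuring cup where they are.

Things in the scene. Friction and masses are not known exactly. Their poses are not given: they have to be found in the camera images.
- scoop: Loose scoop, 202 mm long, 0.15 kg: flat-bottomed pale metal head, dark wooden handle straight behind it. Origin: middle of the head's flat underside; x from handle to tip, z out of the open side. Centre of mass at x -60 mm: on the counter it rests on the head's rear edge and the handle's end, tip 5 degrees up. It starts leaning in the utensil holder, handle down (see the holder).
- scoop_head (a point): Rear half of the scoop's head, between its side walls (scoop x -15, z +17 mm): where it can be gripped across while it stands in the holder. Head: x -40 to +46 mm, 64 mm wide outside, 59 inside, floor and walls 2.6 mm; back wall 34 mm high; side walls 34 mm high from x -40 to -12, falling to 6 mm at x +26; from there the flat front lip, rounded in plan.
- scoop_tip (a point): Middle of the scoop's thin, flat, rounded front lip (scoop x +46, z +1 mm).
- scoop_handle (a point): Middle of the wooden handle (scoop x -98, z +18 mm): a flat-sided bar 22 mm wide (along scoop y), 16 mm high (z +10 to +26 mm), from x -40 to -156 mm.
- utensil_holder: Open grey plastic box that stands fast: 89 (x) by 130 (y) by 96 mm high, walls 6 mm. Origin: centre of its underside. The scoop leans over its +x rim at y about +20 mm: handle inside, head clear above the rim, scoop x axis 35 degrees from vertical towards the holder's +x, open side up. A spoon and a turner, fixed in it, lean out over its -y side to y -112 mm, 190 mm high.
- walnut_bin: White open-front pantry bin that stands fast: 180 (x) by 90 (y) mm, walls and floor 5 mm (inside 170 x 80 mm). Origin: centre of its underside, z up. Its -x front, towards the robot, is only a lip 12 mm high; the sides rise from there to 64 mm at mid-length and stay so to the +x back wall. Six walnuts lie in it in one layer, in the middle and at the back; the front 45 mm are free.
- bowl: Loose round white bowl, 140 mm across the rim, 52 mm high, 0.4 kg, wall 4 mm. Origin: centre of its underside.
- bowl_in (a point): Centre of the bowl's inner floor.
- walnut1: Loose walnut in its shell, 28 mm long and 25 mm thick, 12 g; it rolls. Origin: its centre.
- walnut2: Loose walnut in its shell, 28 mm long and 25 mm thick, 12 g; it rolls. Origin: its centre.
- walnut3: Loose walnut in its shell, 28 mm long and 25 mm thick, 12 g; it rolls. Origin: its centre.
- walnut4: Loose walnut in its shell, 28 mm long and 25 mm thick, 12 g; it rolls. Origin: its centre.
- walnut5: Loose walnut in its shell, 28 mm long and 25 mm thick, 12 g; it rolls. Origin: its centre.
- walnut6: Loose walnut in its shell, 28 mm long and 25 mm thick, 12 g; it rolls. Origin: its centre.
- pantry_jar: Bystander: glass jar with a wooden lid, 72 mm across, 106 mm high. Origin: centre of its underside.
- spice_jar: Bystander: small jar with a metal cap, 44 mm across, 86 mm high. Origin: centre of its underside.
- measuring_cup: Bystander: open metal cup with a side handle at its +y reaching 73 mm from its axis, 72 mm across, 62 mm high. Origin: centre of its underside.
Things that resemble listed ones, but are neither listed nor needed, are in the scene too. There is more than one size of the scoop; the job needs the smaller.

How it is judged:
By the outcome, as a careful person would: the job done as asked, in the order asked, and still so for the second after the job is handed in, with the robot touching nothing.
It also fails if it takes over 72 s, if anything falls off the work surface, if the arm or the gripper's body presses on something with over 40 N, if the wrist force passes 120 N, or if a joint passes its speed limit or range.

## Working session

There is one attempt and no reset: what is moved stays moved. The work goes in short steps, Python scripts to look and compute and a tool call to move; the robot and the scene stay as the last step left them, time stands still between calls to the robot, and variables do not carry over. Pictures are saved under pics/ and viewed, at most 10 in all, crops included, and the job is handed in when it is done.

Besides the shell and the picture viewer there is one more tool, called after "Call:" as name(argument=value, ...) on one line, values as JSON. step_arm: Moves the arm, as the interface text tells. Its arguments: {"type":"object","properties":{"moves":{"type":"array","items":{"type":"object","properties":{"tx":{"type":"number"},"ty":{"type":"number"},"tz":{"type":"number"},"ax":{"type":"number"},"ay":{"type":"number"},"az":{"type":"number"}}}},"gripper":{"type":"number"},"newtons":{"type":"number"}},"required":["moves"]}

```bash
mkdir -p pics
cat > h.py <<'E'
import numpy as np, cv2
from rig import r, eyes, workorder
from scipy.spatial.transform import Rotation as Ro
def grab(n,f=None):
    p,d=eyes.grab_frame(n); np.savez('/tmp/%s.npz'%n,p=p,d=d)
    if f: cv2.imwrite('pics/'+f,p[:,:,::-1])
    return p,d
def cloud(n,d=None):
    if d is None: d=np.load('/tmp/%s.npz'%n)['d']
    c=eyes.camera_info(n);K=np.array(c['intrinsics'],float);k=c['k1'];T=np.array(c['cam_to_world'])
    v,u=np.mgrid[0:400,0:640].astype(float)
    X=(u-K[0,2])/K[0,0];Y=(v-K[1,2])/K[1,1];x,y=X.copy(),Y.copy()
    for _ in range(15):
        s=1+k*(x*x+y*y);x=X/s;y=Y/s
    P=np.stack([x*d,-y*d,-d],-1)@T[:3,:3].T+T[:3,3]
    P[d<=0]=np.nan
    return P
def px(P,u,v,w=1):
    return np.nanmedian(P[v-w:v+w+1,u-w:u+w+1].reshape(-1,3),0).round(1)
E
python3 - <<'E'
from h import *
print(r.sense())
for n in('scene','top'):
    grab(n,n+'0.png'); print(eyes.camera_info(n))
E
```

```text
{'clock': 0.0, 'qpos': array([ 1.10556776e+00,  3.53630857e-01,  1.63415398e+00,  3.18326130e-05,
        1.15520176e+00, -2.42372313e-03]), 'qvel': array([ 0.00162785, -0.00179203, -0.00058423, -0.00025735, -0.00109085,
       -0.00046928]), 'joint_efforts': array([-3.76557262e-03, -6.05278659e+01, -3.42047095e+01, -5.68002622e-05,
        9.59426514e-03,  8.03983312e-05]), 'eef_pos': array([278.83918771, 558.84531869, 255.56396974]), 'tcp_rot': array([-3.14019879e+00, -3.24834001e-05,  2.67877492e+00]), 'contact_force': array([ 0.60750385,  0.2510923 , -0.70262146]), 'wrist_torque': array([0.00836118, 0.02219118, 0.03394849]), 'grasp_force': 0.0, 'opening': 0.9965167779839894}
{'intrinsics': array([[475.42171694,   0.        , 319.5342724 ],
       [  0.        , 475.42171694, 190.67724345],
       [  0.        ,   0.        ,   1.        ]]), 'k1': -0.006063483852563193, 'cam_to_world': array([[ 7.97583057e-01, -3.67081916e-01,  4.78656594e-01,
         1.18224282e+03],
       [ 6.03104951e-01,  5.00031964e-01, -6.21476028e-01,
        -8.39606446e+02],
       [-1.12109856e-02,  7.84358912e-01,  6.20205943e-01,
         9.81316383e+02],
       [ 0.00000000e+00,  0.00000000e+00,  0.00000000e+00,
         1.00000000e+00]])}
{'intrinsics': array([[396.80289843,   0.        , 318.04671731],
       [  0.        , 396.80289843, 196.16152076],
       [  0.        ,   0.        ,   1.        ]]), 'k1': -0.023722804696058673, 'cam_to_world': array([[-1.50963484e-02,  9.89488645e-01, -1.43820451e-01,
         3.61263745e+02],
       [-9.99886014e-01, -1.49041071e-02,  2.41400181e-03,
         3.90274495e+01],
       [ 2.45111974e-04,  1.43840500e-01,  9.89600854e-01,
         1.17657731e+03],
       [ 0.00000000e+00,  0.00000000e+00,  0.00000000e+00,
         1.00000000e+00]])}
```

View pics/scene0.png

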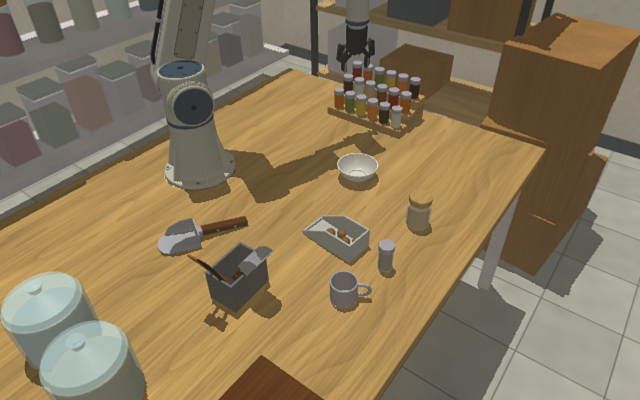

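View pics/top0.png

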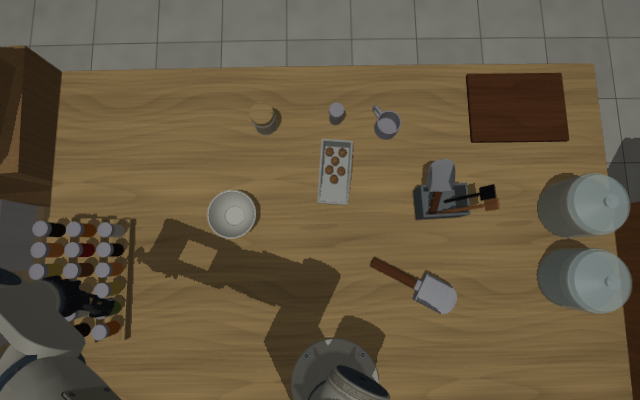

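The scene shows the scoop in the holder at (440,180) in the top view, the bin at (335,172) with six walnuts, the bowl at (231,214), and a larger decoy scoop lying at (415,285). Next come enlarged crops.

Run:
```python
from h import *
p=np.load('/tmp/top.npz')['p'][:,:,::-1]; s=np.load('/tmp/scene.npz')['p'][:,:,::-1]
a=cv2.resize(p[140:240,400:510],(440,400),interpolation=cv2.INTER_CUBIC)
b=cv2.resize(p[130:210,310:365],(275,400),interpolation=cv2.INTER_CUBIC)
cv2.imwrite('pics/c1.png',np.hstack([a,b]))
P=cloud('top')
for u,v in [(231,214),(335,172),(263,110),(336,107),(388,124),(336,250)]: print(u,v,px(P,u,v))
# holder pts
def rect(m,name):
    q=P[m][:,:2].astype(np.float32); print(name,len(q),cv2.minAreaRect(q))
roi=np.zeros((400,640),bool);roi[185:225,405:480]=1
rect(roi&(abs(P[...,2]-96)<5),'holder rim')
roi[:]=0;roi[130:210,310:365]=1
rect(roi&(P[...,2]>5),'bin')
rect(roi&(P[...,2]>57),'bin hi')
roi[:]=0;roi[180:245,200:265]=1
q=P[roi&(P[...,2]>44)][:,:2].astype(np.float32);print('bowl',cv2.minEnclosingCircle(q),np.nanmax(P[roi][:,2]))
```

```text
231 214 [482.  295.5   4.9]
335 172 [604.6 -16.    5.3]
263 110 [764.3 188.1 106. ]
336 107 [779.1 -19.3  84.3]
388 124 [ 751.8 -182.3    4.3]
336 250 [ 3.715e+02 -1.410e+01  3.000e-01]
holder rim 303 ((503.09686279296875, -313.0606384277344), (89.27933502197266, 133.13656616210938), 2.2148759365081787)
bin 1453 ((614.95751953125, -28.547149658203125), (233.0902557373047, 154.81898498535156), 0.13862428069114685)
bin hi 193 ((637.8928833007812, -17.724018096923828), (90.46918487548828, 100.63224029541016), 84.08704376220703)
bowl ((477.10113525390625, 284.4947814941406), 69.89514923095703) 58.443907663996924
```

View pics/c1.png

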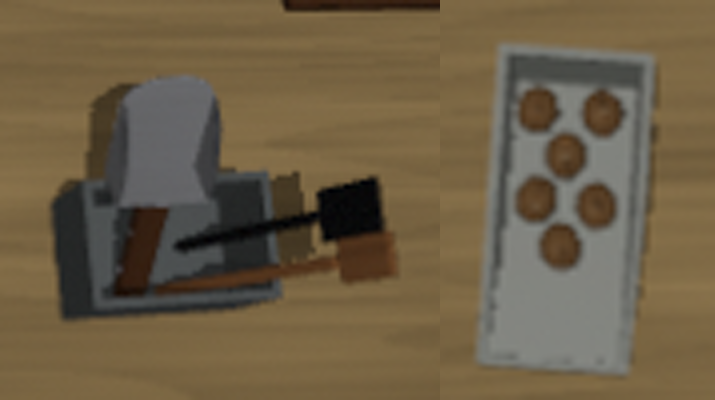

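```bash
cat > fit.py <<'E'
from h import *
from scipy.spatial import cKDTree
from scipy.optimize import least_squares
def G(xs,ys,zs): return np.array(np.meshgrid(xs,ys,zs)).reshape(3,-1).T
ar=lambda a,b,s=2.:np.linspace(a,b,max(2,int(abs(b-a)/s)+1))
def scoop():
    L=[]
    fl=G(ar(-40,46),ar(-32,32),[0,2.6]); x,y=fl[:,0],fl[:,1]
    L.append(fl[(x<26)|((x-26)/20)**2+(y/32)**2<1] if 0 else fl[(x<26)|(((x-26)/20)**2+(y/32)**2<=1)])
    w=G(ar(-40,26),[-32,-29.4,29.4,32],ar(0,34)); top=np.where(w[:,0]<-12,34,34-(w[:,0]+12)*28/38); L.append(w[w[:,2]<=top+.5])
    L.append(G([-40,-37.4],ar(-32,32),ar(0,34)))
    L+= [G(ar(-156,-40),ar(-11,11),[10,26]),G(ar(-156,-40),[-11,11],ar(10,26)),G([-156],ar(-11,11),ar(10,26))]
    return np.vstack(L)
def icp(M,Q,p0,free,yawonly=False,cut=12):
    t=cKDTree(M);p=np.array(p0,float)
    def tr(x):
        pp=p.copy();pp[free]=x;R=Ro.from_rotvec(pp[3:]);return pp,R
    def f(x):
        pp,R=tr(x);return t.query(R.inv().apply(Q-pp[:3]))[0]
    s=least_squares(f,p[free],loss='soft_l1',f_scale=2.,x_scale=np.where(np.array(free)<3,1,.02),diff_step=1e-4)
    pp,R=tr(s.x);e=f(s.x);return pp,R,np.median(e),np.mean(e<4)
E
python3 - <<'E'
from fit import *
Pt,Ps=cloud('top'),cloud('scene')
# bin
B=np.vstack([G(ar(0,90),[-45,-40,40,45],[64]),G([85,90],ar(-45,45),[64]),G(ar(0,90),[-42.5],[64]),G(ar(0,90),[42.5],[64])])
Q=np.vstack([P[(P[...,2]>60)&(P[...,2]<68)&(abs(P[...,0]-640)<85)&(abs(P[...,1]+15)<75)] for P in(Pt,Ps)])
for y in(0,-.15,.15):
    pp,R,m,k=icp(B,Q,[605,-17,0,0,0,y],[0,1,5]);print('bin',len(Q),pp.round(2),m,k)
b=pp
# holder
H=np.vstack([G(ar(-44,44),s*np.array([59,62,65]),[96]) for s in(1,-1)]+[G(s*np.array([38.5,41.5,44.5]),ar(-65,65),[96]) for s in(1,-1)])
Q=np.vstack([P[(abs(P[...,2]-96)<4)&(abs(P[...,0]-503)<60)&(abs(P[...,1]+313)<85)] for P in(Pt,Ps)])
pp,R,m,k=icp(H,Q,[503,-313,0,0,0,.04],[0,1,5]);print('holder',len(Q),pp.round(3),m,k);h=pp
# scoop
Rh=Ro.from_rotvec(h[3:])
S=scoop(); out={}
R0=(Rh*Ro.from_matrix(np.array([[np.sin(np.radians(35)),0,-np.cos(np.radians(35))],[0,1,0],[np.cos(np.radians(35)),0,np.sin(np.radians(35))]])))
for nm,Ps_ in(('top',[Pt]),('scene',[Ps]),('both',[Pt,Ps])):
    Q=np.vstack([P[(P[...,2]>103)&(P[...,2]<260)&(P[...,0]>470)&(P[...,0]<680)&(P[...,1]>-350)&(P[...,1]<-245)] for P in Ps_])
    Q=Q[~((Q[:,1]<-330)&(Q[:,0]<545))]
    p0=np.r_[Rh.apply([75,20,150])+h[:3],R0.as_rotvec()]
    pp,R,m,k=icp(S,Q,p0,[0,1,2,3,4,5]);pp,R,m,k=icp(S,Q,pp,[0,1,2,3,4,5])
    print(nm,len(Q),pp.round(2),m,k);print(R.as_matrix().round(3).tolist(),'gp',(R.apply([-15,0,22])+pp[:3]).round(1),'end',(R.apply([-156,0,10])+pp[:3]).round(1))
# walnuts
T=np.load('/tmp/top.npz')['p'].astype(int)
m=((T[...,0]-T[...,2])>35)&(Pt[...,2]>8)&(abs(Pt[...,0]-610)<85)&(abs(Pt[...,1]+17)<50)
n,l,st,c=cv2.connectedComponentsWithStats(m.astype(np.uint8))
Rb=Ro.from_rotvec(b[3:])
for i in range(1,n):
    if st[i,4]>15: q=np.nanmedian(Pt[l==i],0);print('nut',q.round(0),Rb.inv().apply(q-b[:3]).round(0),st[i,4])
E
```

```text
bin 331 [ 5.9803e+02 -1.2680e+01  0.0000e+00  0.0000e+00  0.0000e+00 -9.0000e-02] 1.9758686475836766 0.9486404833836858
bin 331 [ 5.973e+02 -1.242e+01  0.000e+00  0.000e+00  0.000e+00 -1.100e-01] 1.9598005037934871 0.945619335347432
bin 331 [ 5.9744e+02 -1.2870e+01  0.0000e+00  0.0000e+00  0.0000e+00 -9.0000e-02] 1.9723838379161893 0.9607250755287009
holder 614 [ 5.05206e+02 -3.12684e+02  0.00000e+00  0.00000e+00  0.00000e+00
  4.80000e-02] 2.0548179773087147 0.8990228013029316
top 748 [ 5.7599e+02 -2.9166e+02  1.3021e+02  4.0000e-02 -9.7000e-01 -0.0000e+00] 1.1052713227710242 0.983957219251337
[[0.568, -0.014, -0.823], [-0.022, 0.999, -0.032], [0.823, 0.037, 0.567]] gp [ 549.4 -292.   130.3] end [ 479.2 -288.5    7.5]
scene 434 [ 5.7575e+02 -2.9235e+02  1.3025e+02  5.0000e-02 -9.6000e-01  7.0000e-02] 1.081257962116026 0.9953917050691244
[[0.575, -0.082, -0.814], [0.042, 0.997, -0.071], [0.817, 0.007, 0.576]] gp [ 549.2 -294.5  130.7] end [ 477.9 -299.6    8.5]
both 1182 [ 5.7613e+02 -2.9263e+02  1.3023e+02  2.0000e-02 -9.7000e-01  5.0000e-02] 1.0817915283510269 0.9915397631133672
[[0.567, -0.054, -0.822], [0.039, 0.998, -0.039], [0.823, -0.01, 0.568]] gp [ 549.5 -294.1  130.4] end [ 479.5 -299.     7.6]
nut [662.   2.  27.] [63. 20. 27.] 46
nut [659. -37.  27.] [ 64. -19.  27.] 46
nut [634. -15.  27.] [36.  1. 27.] 44
nut [607.   3.  27.] [ 8. 16. 27.] 45
nut [603. -33.  27.] [  7. -19.  27.] 46
nut [580. -11.  27.] [-18.  -0.  27.] 47
```

```bash
cat > plan.py <<'E'
from h import *
import json
SX=lambda x,z:None
def Rt(xs,zs):
    "scoop rotation from x axis and approx z"
    x=np.array(xs,float);x/=np.linalg.norm(x);z=np.array(zs,float);z-=x*(x@z);z/=np.linalg.norm(z)
    return Ro.from_matrix(np.stack([x,np.cross(z,x),z],1))
FL=Ro.from_matrix(np.diag([1.,-1,-1]))
def now():
    s=r.sense();return np.array(s['eef_pos']),Ro.from_euler('xyz',s['tcp_rot'])
def rows(p,R,way):
    "way: list of (pos,Rot,vmax mm/row); prints calls of <=5 rows"
    out=[]
    for q,T,v in way:
        q=np.array(q,float)
        n0=max(1,int(np.ceil(max(np.linalg.norm(q-p)/v,(R.inv()*T).magnitude()/np.radians(10)))))
        for k in range(n0,0,-1):
            dp=R.inv().apply((q-p)/k)/25; w=(R.inv()*T).as_rotvec()/k/(np.pi/2)
            dp,w=dp.round(2),w.round(3)
            p=p+R.apply(dp*25);R=R*Ro.from_rotvec(w*np.pi/2)
            out.append({k:float(x) for k,x in zip(['tx','ty','tz','ax','ay','az'],[*dp,*w]) if x})
    for i in range(0,len(out),5): print(json.dumps(out[i:i+5]))
    print(p.round(1),R.as_euler('xyz').round(3),len(out)/8)
    return p,R
E
python3 - <<'E'
from plan import *
Pt,Ps=cloud('top'),cloud('scene')
for P in(Pt,Ps):
    m=(P[...,0]>450)&(P[...,0]<545)&(P[...,1]<-318)&(P[...,1]>-350)&(P[...,2]>100)
    print(m.sum(),P[m].max(0) if m.any() else '')
p,R=now()
D=Ro.from_euler('xyz',[np.pi,0,0]);
S=Rt([.567,.03,.823],[-.822,-.039,.567])*FL
zt=S.apply([0,0,1]);g=np.array([547.8,-294,131.3])
print(S.as_matrix().round(3),zt)
rows(p,R,[([380,150,300],Ro.from_euler('xyz',[np.pi,0,1.3]),25),([400,-180,300],D,25),(g-150*zt,S,25),(g-60*zt,S,25)])
E
```

```text
36 [ 544.87359852 -318.0559996   138.12715257]
23 [ 544.40508592 -325.65991669  132.06205979]
[[ 0.567  0.049  0.822]
 [ 0.03  -0.999  0.039]
 [ 0.823  0.003 -0.568]] [ 0.82219522  0.03900739 -0.56786745]
[{"tx": -0.64, "ty": -0.75, "tz": -0.1, "az": 0.052}, {"tx": -0.7, "ty": -0.7, "tz": -0.1, "az": 0.052}, {"tx": -0.76, "ty": -0.64, "tz": -0.1, "az": 0.052}, {"tx": -0.81, "ty": -0.58, "tz": -0.1, "az": 0.052}, {"tx": -0.85, "ty": -0.51, "tz": -0.1, "az": 0.052}]
[{"tx": -0.89, "ty": -0.44, "tz": -0.1, "az": 0.051}, {"tx": -0.92, "ty": -0.36, "tz": -0.11, "az": 0.052}, {"tx": -0.95, "ty": -0.29, "tz": -0.1, "az": 0.051}, {"tx": -0.97, "ty": -0.21, "tz": -0.11, "az": 0.052}, {"tx": -0.98, "ty": -0.13, "tz": -0.1, "az": 0.051}]
[{"tx": -0.99, "ty": -0.05, "tz": -0.11, "az": 0.052}, {"tx": -0.99, "ty": 0.03, "tz": -0.1, "az": 0.051}, {"tx": -0.99, "ty": 0.11, "tz": -0.11, "az": 0.052}, {"tx": -0.97, "ty": 0.18, "tz": -0.1, "az": 0.051}, {"tx": -0.96, "ty": 0.26, "tz": -0.11, "az": 0.052}]
[{"tx": -0.93, "ty": 0.34, "tz": -0.1, "az": 0.051}, {"tx": -0.9, "ty": 0.41, "tz": -0.11, "ay": 0
[... 465 characters left out ...]
: -0.21, "ty": 0.92, "az": 0.059}, {"tx": -0.12, "ty": 0.94, "az": 0.06}]
[{"tx": -0.03, "ty": 0.94, "az": 0.059}, {"tx": 0.16, "ty": 0.8, "tz": 0.56, "ax": 0.002, "ay": 0.103, "az": -0.005}, {"tx": 0.07, "ty": 0.8, "tz": 0.57, "ax": 0.002, "ay": 0.103, "az": -0.005}, {"tx": -0.03, "ty": 0.81, "tz": 0.57, "ax": 0.002, "ay": 0.102, "az": -0.005}, {"tx": -0.13, "ty": 0.8, "tz": 0.56, "ax": 0.002, "ay": 0.103, "az": -0.005}]
[{"tx": -0.23, "ty": 0.81, "tz": 0.52, "ax": 0.002, "ay": 0.102, "az": -0.005}, {"tx": -0.31, "ty": 0.8, "tz": 0.48, "ax": 0.003, "ay": 0.103, "az": -0.004}, {"tz": 0.9}, {"tz": 0.9}, {"tz": 0.9}]
[{"ty": 0.01, "tz": 0.9}]
[ 498.5 -296.5  165.4] [ 3.137 -0.968  0.053] 5.125
```

Call:
step_arm(moves=[{"tx": -0.64,"ty": -0.75,"tz": -0.1,"az": 0.052},{"tx": -0.7,"ty": -0.7,"tz": -0.1,"az": 0.052},{"tx": -0.76,"ty": -0.64,"tz": -0.1,"az": 0.052},{"tx": -0.81,"ty": -0.58,"tz": -0.1,"az": 0.052},{"tx": -0.85,"ty": -0.51,"tz": -0.1,"az": 0.052}], gripper=1)

```text
schema error: expected keys tx, ty, tz, ax, ay, az
```

Call:
step_arm(moves=[{"tx": -0.89,"ty": -0.44,"tz": -0.1,"az": 0.051},{"tx": -0.92,"ty": -0.36,"tz": -0.11,"az": 0.052},{"tx": -0.95,"ty": -0.29,"tz": -0.1,"az": 0.051},{"tx": -0.97,"ty": -0.21,"tz": -0.11,"az": 0.052},{"tx": -0.98,"ty": -0.13,"tz": -0.1,"az": 0.051}])

```text
schema error: expected keys tx, ty, tz, ax, ay, az
```

Call:
step_arm(moves=[{"tx": -0.99,"ty": -0.05,"tz": -0.11,"az": 0.052},{"tx": -0.99,"ty": 0.03,"tz": -0.1,"az": 0.051},{"tx": -0.99,"ty": 0.11,"tz": -0.11,"az": 0.052},{"tx": -0.97,"ty": 0.18,"tz": -0.1,"az": 0.051},{"tx": -0.96,"ty": 0.26,"tz": -0.11,"az": 0.052}])

```text
schema error: expected keys tx, ty, tz, ax, ay, az
```

Call:
step_arm(moves=[{"tx": -0.93,"ty": 0.34,"tz": -0.1,"az": 0.051},{"tx": -0.9,"ty": 0.41,"tz": -0.11,"az": 0.052},{"tx": -0.89,"ty": 0.31,"az": 0.059},{"tx": -0.86,"ty": 0.39,"az": 0.059},{"tx": -0.82,"ty": 0.47,"az": 0.059}])

```text
schema error: expected keys tx, ty, tz, ax, ay, az
```

Call:
step_arm(moves=[{"tx": -0.77,"ty": 0.54,"az": 0.059},{"tx": -0.72,"ty": 0.61,"az": 0.059},{"tx": -0.66,"ty": 0.67,"az": 0.059},{"tx": -0.6,"ty": 0.73,"az": 0.059},{"tx": -0.53,"ty": 0.79,"az": 0.059}])

```text
schema error: expected keys tx, ty, tz, ax, ay, az
```

Call:
step_arm(moves=[{"tx": -0.45,"ty": 0.83,"az": 0.059},{"tx": -0.37,"ty": 0.87,"az": 0.059},{"tx": -0.29,"ty": 0.9,"az": 0.059},{"tx": -0.21,"ty": 0.92,"az": 0.059},{"tx": -0.12,"ty": 0.94,"az": 0.06}])

```text
schema error: expected keys tx, ty, tz, ax, ay, az
```

Call:
step_arm(moves=[{"tx": -0.64,"ty": -0.75,"tz": -0.1,"ax": 0,"ay": 0,"az": 0.052},{"tx": -0.7,"ty": -0.7,"tz": -0.1,"ax": 0,"ay": 0,"az": 0.052},{"tx": -0.76,"ty": -0.64,"tz": -0.1,"ax": 0,"ay": 0,"az": 0.052},{"tx": -0.81,"ty": -0.58,"tz": -0.1,"ax": 0,"ay": 0,"az": 0.052},{"tx": -0.85,"ty": -0.51,"tz": -0.1,"ax": 0,"ay": 0,"az": 0.052}], gripper=1)

```text
clock: 0.72
eef_pos: [308.8, 438.0, 268.5]
tcp_rot: [-3.141, 0.0, 2.268]
contact_force: [0.1, 0.1, -0.1]
opening: 1.002
grasp_force: 0.0
```

Call:
step_arm(moves=[{"tx": -0.89,"ty": -0.44,"tz": -0.1,"ax": 0,"ay": 0,"az": 0.051},{"tx": -0.92,"ty": -0.36,"tz": -0.11,"ax": 0,"ay": 0,"az": 0.052},{"tx": -0.95,"ty": -0.29,"tz": -0.1,"ax": 0,"ay": 0,"az": 0.051},{"tx": -0.97,"ty": -0.21,"tz": -0.11,"ax": 0,"ay": 0,"az": 0.052},{"tx": -0.98,"ty": -0.13,"tz": -0.1,"ax": 0,"ay": 0,"az": 0.051}])

```text
clock: 1.35
eef_pos: [338.6, 317.8, 281.6]
tcp_rot: [-3.141, 0.0, 1.864]
contact_force: [0.9, -0.0, -0.8]
opening: 1.005
grasp_force: 0.0
```

Call:
step_arm(moves=[{"tx": -0.99,"ty": -0.05,"tz": -0.11,"ax": 0,"ay": 0,"az": 0.052},{"tx": -0.99,"ty": 0.03,"tz": -0.1,"ax": 0,"ay": 0,"az": 0.051},{"tx": -0.99,"ty": 0.11,"tz": -0.11,"ax": 0,"ay": 0,"az": 0.052},{"tx": -0.97,"ty": 0.18,"tz": -0.1,"ax": 0,"ay": 0,"az": 0.051},{"tx": -0.96,"ty": 0.26,"tz": -0.11,"ax": 0,"ay": 0,"az": 0.052}])

```text
clock: 1.98
eef_pos: [368.2, 197.5, 294.9]
tcp_rot: [-3.141, 0.0, 1.459]
contact_force: [0.7, 0.7, 0.1]
opening: 1.001
grasp_force: 0.0
```

Call:
step_arm(moves=[{"tx": -0.93,"ty": 0.34,"tz": -0.1,"ax": 0,"ay": 0,"az": 0.051},{"tx": -0.9,"ty": 0.41,"tz": -0.11,"ax": 0,"ay": 0,"az": 0.052},{"tx": -0.89,"ty": 0.31,"tz": 0,"ax": 0,"ay": 0,"az": 0.059},{"tx": -0.86,"ty": 0.39,"tz": 0,"ax": 0,"ay": 0,"az": 0.059},{"tx": -0.82,"ty": 0.47,"tz": 0,"ax": 0,"ay": 0,"az": 0.059}])

```text
clock: 2.6
eef_pos: [384.3, 78.8, 300.1]
tcp_rot: [-3.141, 0.0, 1.019]
contact_force: [0.3, 0.2, 0.6]
opening: 0.998
grasp_force: 0.0
```

Call:
step_arm(moves=[{"tx": -0.77,"ty": 0.54,"tz": 0,"ax": 0,"ay": 0,"az": 0.059},{"tx": -0.72,"ty": 0.61,"tz": 0,"ax": 0,"ay": 0,"az": 0.059},{"tx": -0.66,"ty": 0.67,"tz": 0,"ax": 0,"ay": 0,"az": 0.059},{"tx": -0.6,"ty": 0.73,"tz": 0,"ax": 0,"ay": 0,"az": 0.059},{"tx": -0.53,"ty": 0.79,"tz": 0,"ax": 0,"ay": 0,"az": 0.059}])

```text
clock: 3.22
eef_pos: [391.3, -38.9, 300.1]
tcp_rot: [-3.141, 0.0, 0.555]
contact_force: [1.0, -0.0, 0.6]
opening: 1.003
grasp_force: 0.0
```

Call:
step_arm(moves=[{"tx": -0.45,"ty": 0.83,"tz": 0,"ax": 0,"ay": 0,"az": 0.059},{"tx": -0.37,"ty": 0.87,"tz": 0,"ax": 0,"ay": 0,"az": 0.059},{"tx": -0.29,"ty": 0.9,"tz": 0,"ax": 0,"ay": 0,"az": 0.059},{"tx": -0.21,"ty": 0.92,"tz": 0,"ax": 0,"ay": 0,"az": 0.059},{"tx": -0.12,"ty": 0.94,"tz": 0,"ax": 0,"ay": 0,"az": 0.06}])

```text
clock: 3.85
eef_pos: [398.4, -156.8, 300.1]
tcp_rot: [-3.141, 0.0, 0.09]
contact_force: [0.1, -0.7, 0.0]
opening: 1.003
grasp_force: 0.0
```

Tracking is exact; next, tilt and approach.

Call:
step_arm(moves=[{"tx": -0.03,"ty": 0.94,"tz": 0,"ax": 0,"ay": 0,"az": 0.059},{"tx": 0.16,"ty": 0.8,"tz": 0.56,"ax": 0.002,"ay": 0.103,"az": -0.005},{"tx": 0.07,"ty": 0.8,"tz": 0.57,"ax": 0.002,"ay": 0.103,"az": -0.005},{"tx": -0.03,"ty": 0.81,"tz": 0.57,"ax": 0.002,"ay": 0.102,"az": -0.005},{"tx": -0.13,"ty": 0.8,"tz": 0.56,"ax": 0.002,"ay": 0.103,"az": -0.005}])

```text
clock: 4.47
eef_pos: [415.6, -244.2, 250.4]
tcp_rot: [-3.12, -0.564, 0.031]
contact_force: [0.5, 1.1, -0.1]
opening: 1.003
grasp_force: 0.0
```

Call:
step_arm(moves=[{"tx": -0.23,"ty": 0.81,"tz": 0.52,"ax": 0.002,"ay": 0.102,"az": -0.005},{"tx": -0.31,"ty": 0.8,"tz": 0.48,"ax": 0.003,"ay": 0.103,"az": -0.004},{"tx": 0,"ty": 0,"tz": 0.4,"ax": 0,"ay": 0,"az": 0},{"tx": 0,"ty": 0,"tz": 0.4,"ax": 0,"ay": 0,"az": 0}])

```text
clock: 4.97
eef_pos: [434.5, -258.0, 215.2]
tcp_rot: [-3.083, -0.749, 0.032]
contact_force: [0.6, 0.4, 0.2]
opening: 0.997
grasp_force: 0.0
```

```bash
cat >> plan.py <<'E'
def rows5(*a): pass
_r=rows
def rows(p,R,way):
    import io,contextlib
    b=io.StringIO()
    with contextlib.redirect_stdout(b): o=_r(p,R,way)
    for l in b.getvalue().splitlines():
        if l.startswith('[{'): l=json.dumps([{k:d.get(k,0) for k in('tx','ty','tz','ax','ay','az')} for d in json.loads(l)])
        print(l)
    return o
E
python3 - <<'E'
from plan import *
p,R=now();print(p,R.as_matrix().round(3),r.sense()['qpos'])
S=Rt([.567,.03,.823],[-.822,-.039,.567])*FL
zt=S.apply([0,0,1]);g=np.array([547.8,-294,131.3])
rows(p,R,[(g-60*zt,S,25),(g,S,15)])
E
```

```text
[ 434.49019949 -258.01228146  215.24706555] [[ 0.732  0.072  0.677]
 [ 0.024 -0.996  0.081]
 [ 0.681 -0.043 -0.731]] [-0.91683697  0.13341272  2.28570688  1.20836838  0.67826455 -0.37306197]
[{"tx": 0.12, "ty": 0.45, "tz": 0.77, "ax": -0.008, "ay": 0.035, "az": -0.003}, {"tx": 0.08, "ty": 0.44, "tz": 0.78, "ax": -0.007, "ay": 0.035, "az": -0.003}, {"tx": 0.03, "ty": 0.43, "tz": 0.78, "ax": -0.008, "ay": 0.034, "az": -0.003}, {"tx": -0.02, "ty": 0.42, "tz": 0.79, "ax": -0.007, "ay": 0.035, "az": -0.003}, {"tx": 0, "ty": 0, "tz": 0.48, "ax": 0, "ay": 0, "az": 0}]
[{"tx": 0, "ty": 0, "tz": 0.48, "ax": 0, "ay": 0, "az": 0}, {"tx": 0, "ty": 0, "tz": 0.48, "ax": 0, "ay": 0, "az": 0}, {"tx": 0, "ty": 0, "tz": 0.48, "ax": 0, "ay": 0, "az": 0}, {"tx": 0, "ty": 0, "tz": 0.48, "ax": 0, "ay": 0, "az": 0}]
[ 547.8 -293.9  131.3] [ 3.138 -0.968  0.052] 1.125
```

Call:
step_arm(moves=[{"tx": 0.06,"ty": 0.22,"tz": 0.38,"ax": -0.004,"ay": 0.018,"az": -0.002},{"tx": 0.05,"ty": 0.22,"tz": 0.38,"ax": -0.004,"ay": 0.018,"az": -0.002},{"tx": 0.04,"ty": 0.22,"tz": 0.38,"ax": -0.004,"ay": 0.017,"az": -0.001},{"tx": 0.03,"ty": 0.22,"tz": 0.38,"ax": -0.004,"ay": 0.017,"az": -0.001},{"tx": 0.02,"ty": 0.22,"tz": 0.38,"ax": -0.004,"ay": 0.017,"az": -0.001}])

```text
clock: 5.6
eef_pos: [475.1, -281.2, 185.7]
tcp_rot: [-3.121, -0.888, 0.045]
contact_force: [0.8, 1.1, 0.4]
opening: 0.999
grasp_force: 0.0
```

Run:
```python
from plan import *
p,R=now();print(p,R.as_euler('xyz'),r.sense()['qpos'])
S=Rt([.567,.03,.823],[-.822,-.039,.567])*FL
zt=S.apply([0,0,1]);g=np.array([547.8,-294,131.3])
rows(p,R,[(g-60*zt,S,12),(g,S,15)])
```

```text
[ 475.0781975  -281.16316588  185.73544443] [-3.12149243 -0.88777996  0.04477738] [-0.92001266  0.29655658  2.29080942  1.61617521  0.70697399 -0.80981285]
[{"tx": -0.02, "ty": 0.22, "tz": 0.4, "ax": -0.004, "ay": 0.017, "az": -0.001}, {"tx": -0.03, "ty": 0.22, "tz": 0.4, "ax": -0.004, "ay": 0.017, "az": -0.001}, {"tx": -0.04, "ty": 0.22, "tz": 0.41, "ax": -0.004, "ay": 0.016, "az": -0.001}, {"tx": 0, "ty": 0, "tz": 0.6, "ax": 0, "ay": 0, "az": 0}, {"tx": 0, "ty": 0, "tz": 0.6, "ax": 0, "ay": 0, "az": 0}]
[{"tx": 0, "ty": 0, "tz": 0.6, "ax": 0, "ay": 0, "az": 0}, {"tx": 0, "ty": 0, "tz": 0.6, "ax": 0, "ay": 0, "az": 0}]
[ 547.9 -293.9  131.3] [ 3.137 -0.966  0.052] 0.875
```

Call:
step_arm(moves=[{"tx": -0.02,"ty": 0.22,"tz": 0.4,"ax": -0.004,"ay": 0.017,"az": -0.001},{"tx": -0.03,"ty": 0.22,"tz": 0.4,"ax": -0.004,"ay": 0.017,"az": -0.001},{"tx": -0.04,"ty": 0.22,"tz": 0.4,"ax": -0.004,"ay": 0.016,"az": -0.001},{"tx": 0,"ty": 0,"tz": 0.5,"ax": 0,"ay": 0,"az": 0},{"tx": 0,"ty": 0,"tz": 0.5,"ax": 0,"ay": 0,"az": 0}])

```text
clock: 6.22
eef_pos: [518.7, -295.4, 151.0]
tcp_rot: [3.138, -0.966, 0.051]
contact_force: [0.5, -0.3, 0.2]
opening: 1.001
grasp_force: 0.0
```

Call:
step_arm(moves=[{"tx": 0,"ty": 0,"tz": 0.5,"ax": 0,"ay": 0,"az": 0},{"tx": 0,"ty": 0,"tz": 0.5,"ax": 0,"ay": 0,"az": 0}])

```text
clock: 6.48
eef_pos: [538.9, -295.0, 136.6]
tcp_rot: [3.137, -0.966, 0.05]
contact_force: [0.1, -0.5, -0.6]
opening: 0.999
grasp_force: 0.0
```

Run:
```python
from plan import *
p,R=now();print(p,R.as_euler('xyz'))
S=Rt([.567,.03,.823],[-.822,-.039,.567])*FL
g=np.array([547.8,-294,131.3])
print(S.inv().apply(g-p))
a,d=grab('scene');b,_=grab('top')
cv2.imwrite('pics/g1.png',np.hstack([cv2.resize(a[215:335,170:310],(420,360)),cv2.resize(b[130:250,390:500],(330,360))])[:,:,::-1])
```

```text
[ 538.86908633 -295.02034601  136.6140717 ] [ 3.1372066  -0.96624899  0.05008662]
[ 0.7210591  -0.59373639 10.40044393]
```

View pics/g1.png

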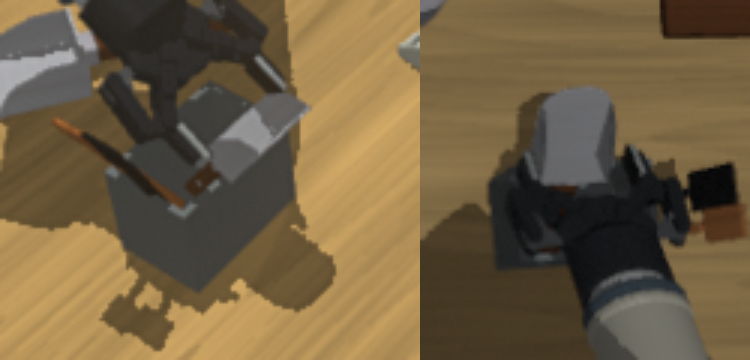

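The fingers straddle the head on both sides, with the pads near (640,165) and (525,180) in the right crop. I'll advance the last 10 mm and close.

Call:
step_arm(moves=[{"tx": 0,"ty": 0,"tz": 0.4,"ax": 0,"ay": 0,"az": 0},{"tx": 0,"ty": 0,"tz": 0,"ax": 0,"ay": 0,"az": 0}])

```text
clock: 6.82
eef_pos: [546.5, -294.9, 130.9]
tcp_rot: [3.138, -0.966, 0.049]
contact_force: [-0.2, 0.2, -0.5]
opening: 1.003
grasp_force: 0.0
```

Call:
step_arm(moves=[{"tx": 0,"ty": 0,"tz": 0,"ax": 0,"ay": 0,"az": 0},{"tx": 0,"ty": 0,"tz": 0,"ax": 0,"ay": 0,"az": 0},{"tx": 0,"ty": 0,"tz": 0,"ax": 0,"ay": 0,"az": 0},{"tx": 0,"ty": 0,"tz": 0,"ax": 0,"ay": 0,"az": 0}], gripper=0.3, newtons=50)

```text
clock: 7.32
eef_pos: [545.9, -295.1, 131.3]
tcp_rot: [3.137, -0.966, 0.049]
contact_force: [-4.3, -1.2, 2.7]
opening: 0.739
grasp_force: 55.5
```

Call:
step_arm(moves=[{"tx": 0.3,"ty": 0,"tz": 0,"ax": 0,"ay": 0,"az": 0},{"tx": 0.5,"ty": 0,"tz": 0,"ax": 0,"ay": 0,"az": 0}])

```text
clock: 7.58
eef_pos: [556.7, -294.0, 146.6]
tcp_rot: [3.139, -0.964, 0.047]
contact_force: [-2.8, 0.2, -1.7]
opening: 0.74
grasp_force: 55.2
```

Run:
```python
from plan import *
p,R=now()
a=np.radians(5);L=Rt([np.cos(a),0,np.sin(a)],[0,0,1])*FL
up=p+R.apply([130,0,-5])
p1,R1=rows(p,R,[(up,R,22)])
rows(p1,R1,[([590,-225,250],R1*Ro.from_rotvec((R1.inv()*L).as_rotvec()*.5),16),([523,-157,160],L,16)])
```

```text
[{"tx": 0.87, "ty": 0, "tz": -0.03, "ax": 0, "ay": 0, "az": 0}, {"tx": 0.87, "ty": 0, "tz": -0.03, "ax": 0, "ay": 0, "az": 0}, {"tx": 0.86, "ty": 0, "tz": -0.04, "ax": 0, "ay": 0, "az": 0}, {"tx": 0.87, "ty": 0, "tz": -0.03, "ax": 0, "ay": 0, "az": 0}, {"tx": 0.86, "ty": 0, "tz": -0.04, "ax": 0, "ay": 0, "az": 0}]
[{"tx": 0.87, "ty": 0, "tz": -0.03, "ax": 0, "ay": 0, "az": 0}]
[ 626.7 -290.7  256.3] [ 3.139 -0.964  0.047] 0.75
[{"tx": -0.19, "ty": -0.54, "tz": -0.19, "ax": -0.001, "ay": -0.056, "az": 0.003}, {"tx": -0.21, "ty": -0.54, "tz": -0.18, "ax": -0.002, "ay": -0.056, "az": 0.003}, {"tx": -0.23, "ty": -0.53, "tz": -0.16, "ax": -0.001, "ay": -0.056, "az": 0.002}, {"tx": -0.25, "ty": -0.53, "tz": -0.14, "ax": -0.002, "ay": -0.055, "az": 0.003}, {"tx": -0.26, "ty": -0.54, "tz": -0.11, "ax": -0.001, "ay": -0.056, "az": 0.002}]
[{"tx": -0.45, "ty": -0.31, "tz": 0.2, "ax": -0.001, "ay": -0.031, "az": 0.001}, {"tx": -0.44, "ty": -0.31, "tz": 0.22, "ax": -0.001, "ay": -0.031, "az": 0.002}, {"tx": -0.43, "ty": -0.3, "tz": 0.24, "ax": -0.001, "ay": -0.031, "az": 0.001}, {"tx": -0.42, "ty": -0.31, "tz": 0.27, "ax": -0.001, "ay": -0.031, "az": 0.002}, {"tx": -0.41, "ty": -0.3, "tz": 0.28, "ax": -0.001, "ay": -0.031, "az": 0.001}]
[{"tx": -0.4, "ty": -0.3, "tz": 0.3, "ax": -0.001, "ay": -0.031, "az": 0.002}, {"tx": -0.38, "ty": -0.3, "tz": 0.32, "ax": 0, "ay": -0.031, "az": 0.001}, {"tx": -0.36, "ty": -0.31, "tz": 0.34, "ax": -0.001, "ay": -0.031, "az": 0.002}, {"tx": -0.35, "ty": -0.3, "tz": 0.37, "ax": 0, "ay": -0.031, "az": 0.001}]
[ 523.1 -157.1  159.9] [-3.141 -0.087  0.   ] 1.75
```

Call:
step_arm(moves=[{"tx": 0.86,"ty": 0,"tz": -0.03,"ax": 0,"ay": 0,"az": 0},{"tx": 0.86,"ty": 0,"tz": -0.03,"ax": 0,"ay": 0,"az": 0},{"tx": 0.86,"ty": 0,"tz": -0.04,"ax": 0,"ay": 0,"az": 0},{"tx": 0.86,"ty": 0,"tz": -0.03,"ax": 0,"ay": 0,"az": 0},{"tx": 0.86,"ty": 0,"tz": -0.04,"ax": 0,"ay": 0,"az": 0}])

```text
clock: 8.2
eef_pos: [615.3, -291.1, 238.8]
tcp_rot: [3.138, -0.966, 0.05]
contact_force: [0.7, -0.5, -1.3]
opening: 0.741
grasp_force: 54.8
```

Call:
step_arm(moves=[{"tx": 0.9,"ty": 0,"tz": -0.03,"ax": 0,"ay": 0,"az": 0},{"tx": 0.4,"ty": 0,"tz": 0,"ax": 0,"ay": 0,"az": 0}])

```text
clock: 8.45
eef_pos: [633.6, -290.4, 266.8]
tcp_rot: [3.136, -0.967, 0.052]
contact_force: [-0.5, -0.1, -1.5]
opening: 0.738
grasp_force: 54.8
```

Call:
step_arm(moves=[{"tx": -0.19,"ty": -0.54,"tz": -0.19,"ax": -0.001,"ay": -0.056,"az": 0.003},{"tx": -0.21,"ty": -0.54,"tz": -0.18,"ax": -0.002,"ay": -0.056,"az": 0.003},{"tx": -0.23,"ty": -0.53,"tz": -0.16,"ax": -0.001,"ay": -0.056,"az": 0.002},{"tx": -0.25,"ty": -0.53,"tz": -0.14,"ax": -0.002,"ay": -0.055,"az": 0.003},{"tx": -0.26,"ty": -0.54,"tz": -0.11,"ax": -0.001,"ay": -0.056,"az": 0.002}])

```text
clock: 9.07
eef_pos: [595.6, -224.5, 258.9]
tcp_rot: [-3.137, -0.526, 0.022]
contact_force: [0.4, 1.7, -2.4]
opening: 0.743
grasp_force: 55.1
```

Run:
```python
from plan import *
p,R=now();print(p,r.sense()['qpos'].round(2))
a=np.radians(5);L=Rt([np.cos(a),0,np.sin(a)],[0,0,1])*FL
rows(p,R,[([523,-157,160],L,14)])
```

```text
[ 595.59040884 -224.52748622  258.92500058] [-0.49  0.19  1.95  0.47  0.58  0.72]
[{"tx": -0.4, "ty": -0.25, "tz": 0.18, "ax": -0.001, "ay": -0.025, "az": 0.001}, {"tx": -0.4, "ty": -0.25, "tz": 0.2, "ax": -0.001, "ay": -0.025, "az": 0.001}, {"tx": -0.39, "ty": -0.25, "tz": 0.21, "ax": -0.001, "ay": -0.025, "az": 0.001}, {"tx": -0.38, "ty": -0.25, "tz": 0.23, "ax": 0, "ay": -0.026, "az": 0.001}, {"tx": -0.37, "ty": -0.25, "tz": 0.24, "ax": -0.001, "ay": -0.025, "az": 0.001}]
[{"tx": -0.36, "ty": -0.25, "tz": 0.26, "ax": 0, "ay": -0.026, "az": 0.001}, {"tx": -0.35, "ty": -0.25, "tz": 0.27, "ax": -0.001, "ay": -0.025, "az": 0.002}, {"tx": -0.34, "ty": -0.25, "tz": 0.29, "ax": 0, "ay": -0.026, "az": 0.001}, {"tx": -0.33, "ty": -0.25, "tz": 0.3, "ax": -0.001, "ay": -0.025, "az": 0.002}, {"tx": -0.32, "ty": -0.24, "tz": 0.31, "ax": 0, "ay": -0.026, "az": 0.001}]
[{"tx": -0.32, "ty": -0.24, "tz": 0.32, "ax": -0.001, "ay": -0.025, "az": 0.002}]
[ 522.9 -157.1  160. ] [ 3.141 -0.088 -0.   ] 1.375
```

Call:
step_arm(moves=[{"tx": -0.4,"ty": -0.25,"tz": 0.18,"ax": -0.001,"ay": -0.025,"az": 0.001},{"tx": -0.4,"ty": -0.25,"tz": 0.2,"ax": -0.001,"ay": -0.025,"az": 0.001},{"tx": -0.39,"ty": -0.25,"tz": 0.21,"ax": -0.001,"ay": -0.025,"az": 0.001},{"tx": -0.38,"ty": -0.25,"tz": 0.23,"ax": 0,"ay": -0.026,"az": 0.001},{"tx": -0.37,"ty": -0.25,"tz": 0.24,"ax": -0.001,"ay": -0.025,"az": 0.001}])

```text
clock: 9.7
eef_pos: [563.0, -193.9, 213.6]
tcp_rot: [-3.14, -0.33, 0.014]
contact_force: [0.4, 0.8, -1.7]
opening: 0.738
grasp_force: 55.1
```

Call:
step_arm(moves=[{"tx": -0.36,"ty": -0.25,"tz": 0.26,"ax": 0,"ay": -0.026,"az": 0.001},{"tx": -0.35,"ty": -0.25,"tz": 0.27,"ax": -0.001,"ay": -0.025,"az": 0.002},{"tx": -0.34,"ty": -0.25,"tz": 0.29,"ax": 0,"ay": -0.026,"az": 0.001},{"tx": -0.33,"ty": -0.25,"tz": 0.3,"ax": -0.001,"ay": -0.025,"az": 0.002},{"tx": -0.32,"ty": -0.24,"tz": 0.31,"ax": 0,"ay": -0.026,"az": 0.001}])

```text
clock: 10.32
eef_pos: [530.5, -163.2, 168.5]
tcp_rot: [-3.14, -0.129, 0.003]
contact_force: [0.2, 0.5, -1.4]
opening: 0.74
grasp_force: 55.1
```

Call:
step_arm(moves=[{"tx": -0.32,"ty": -0.24,"tz": 0.32,"ax": 0,"ay": -0.025,"az": 0.002},{"tx": 0,"ty": 0,"tz": 0,"ax": 0,"ay": 0,"az": 0}])

```text
clock: 10.58
eef_pos: [523.6, -157.1, 159.2]
tcp_rot: [-3.14, -0.09, 0.0]
contact_force: [-0.1, -1.3, -2.5]
opening: 0.739
grasp_force: 55.1
```

Run:
```python
from plan import *
from fit import *
p,R=now();print(p,R.as_euler('xyz').round(3),r.sense()['qpos'].round(2))
S0=R*FL; o=p+S0.apply([16,0,-25]); print('pred scoop',o)
a,d=grab('scene');P=cloud('scene')
Q=P.reshape(-1,3); Q=Q[np.isfinite(Q[:,0])]; q=S0.inv().apply(Q-o)
b=(q[:,0]>-170)&(q[:,0]<60)&(abs(q[:,1])<45)&(q[:,2]>-15)&(q[:,2]<45)
g=~((abs(q[:,0]+16)<20)&((abs(q[:,1])>30)|(q[:,2]>8)))&(q[:,2]<36)
pp,RR,m,k=icp(scoop(),Q[b&g],np.r_[o,S0.as_rotvec()],[0,1,2,3,4,5]);print((b&g).sum(),pp[:3].round(1),RR.as_matrix().round(3).tolist(),m,k)
cv2.imwrite('pics/g2.png',cv2.resize(a[150:310,180:380],(800,640))[:600,:,::-1])
```

```text
[ 523.64090765 -157.07680348  159.17036397] [-3.14 -0.09  0.  ] [-0.31  0.31  1.95  0.04  0.8   1.23]
pred scoop [ 541.81615381 -157.02192488  135.70427322]
659 [ 543.  -158.9  133.3] [[0.996, 0.018, -0.089], [-0.018, 1.0, 0.007], [0.09, -0.005, 0.996]] 1.1495616872137115 0.9848254931714719
```

View pics/g2.png

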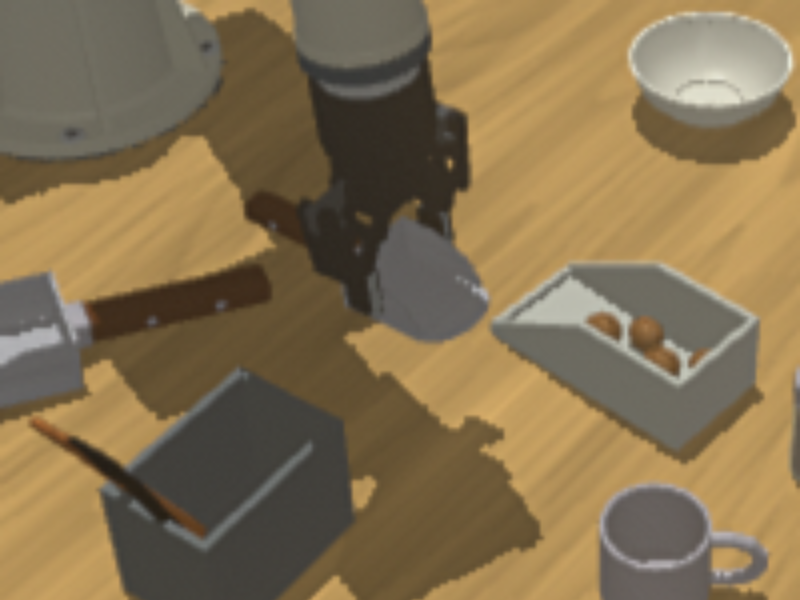

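The picture shows the scoop held level, open side up, head at (430,285), clear of the bin and holder. Lowering it now.

Call:
step_arm(moves=[{"tx": -0.08,"ty": 0,"tz": 0.9,"ax": 0,"ay": 0,"az": 0},{"tx": -0.09,"ty": 0,"tz": 1,"ax": 0,"ay": 0,"az": 0},{"tx": -0.09,"ty": 0,"tz": 1,"ax": 0,"ay": 0,"az": 0},{"tx": -0.09,"ty": 0,"tz": 1,"ax": 0,"ay": 0,"az": 0},{"tx": -0.05,"ty": 0,"tz": 0.6,"ax": 0,"ay": 0,"az": 0}])

```text
clock: 11.25
eef_pos: [524.4, -157.7, 46.4]
tcp_rot: [-3.14, -0.092, -0.001]
contact_force: [0.2, 0.2, -0.0]
opening: 0.742
grasp_force: 55.1
```

Call:
step_arm(moves=[{"tx": -0.02,"ty": 0,"tz": 0.24,"ax": 0,"ay": 0,"az": 0},{"tx": -0.01,"ty": 0,"tz": 0.12,"ax": 0,"ay": 0,"az": 0},{"tx": -0.01,"ty": 0,"tz": 0.06,"ax": 0,"ay": 0,"az": 0},{"tx": 0,"ty": 0,"tz": 0,"ax": 0,"ay": 0,"az": 0}])

```text
clock: 11.75
eef_pos: [524.8, -157.6, 37.0]
tcp_rot: [-3.141, -0.093, -0.0]
contact_force: [-0.3, 0.0, -1.8]
opening: 0.739
grasp_force: 55.1
```

Call:
step_arm(moves=[{"tx": -0.01,"ty": 0,"tz": 0.12,"ax": 0,"ay": 0,"az": 0},{"tx": -0.01,"ty": 0,"tz": 0.1,"ax": 0,"ay": 0,"az": 0},{"tx": 0,"ty": 0,"tz": 0,"ax": 0,"ay": 0,"az": 0}])

```text
clock: 12.12
eef_pos: [524.3, -157.5, 30.8]
tcp_rot: [-3.14, -0.091, -0.0]
contact_force: [0.2, -0.8, -1.3]
opening: 0.742
grasp_force: 55.1
```

Call:
step_arm(moves=[{"tx": 0,"ty": 0,"tz": 0.06,"ax": 0,"ay": 0,"az": 0},{"tx": 0,"ty": 0,"tz": 0,"ax": 0,"ay": 0,"az": 0}])

```text
clock: 12.38
eef_pos: [524.7, -157.6, 29.5]
tcp_rot: [-3.14, -0.092, -0.0]
contact_force: [0.7, 0.3, -0.9]
opening: 0.739
grasp_force: 55.3
```

Call:
step_arm(moves=[{"tx": 0,"ty": 0,"tz": 0.05,"ax": 0,"ay": 0,"az": 0},{"tx": 0,"ty": 0,"tz": 0,"ax": 0,"ay": 0,"az": 0}])

```text
clock: 12.62
eef_pos: [524.9, -157.5, 29.2]
tcp_rot: [-3.14, -0.092, -0.0]
contact_force: [-4.9, 0.9, 11.6]
opening: 0.741
grasp_force: 56.9
```

Call:
step_arm(moves=[{"tx": 0,"ty": 0,"tz": 0,"ax": 0,"ay": 0,"az": 0},{"tx": 0,"ty": 0,"tz": 0,"ax": 0,"ay": 0,"az": 0}], gripper=1)

```text
clock: 12.88
eef_pos: [524.8, -157.6, 28.3]
tcp_rot: [-3.14, -0.092, -0.0]
contact_force: [0.3, 0.7, -1.1]
opening: 1.002
grasp_force: 0.0
```

Call:
step_arm(moves=[{"tx": 0,"ty": 0,"tz": -0.3,"ax": 0,"ay": 0,"az": 0},{"tx": 0,"ty": 0,"tz": -0.8,"ax": 0,"ay": 0,"az": 0},{"tx": 0,"ty": 0,"tz": -1,"ax": 0,"ay": 0,"az": 0},{"tx": 0,"ty": 0,"tz": -1,"ax": 0,"ay": 0,"az": 0}])

```text
clock: 13.38
eef_pos: [517.4, -157.6, 106.5]
tcp_rot: [-3.14, -0.092, -0.0]
contact_force: [0.5, -0.4, -0.4]
opening: 1.002
grasp_force: 0.0
```

Run:
```python
from plan import *
from fit import *
p,R=now();print(p,R.as_euler('xyz').round(3),r.sense()['qpos'].round(2))
a=np.radians(5);S0=Rt([np.cos(a),0,np.sin(a)],[0,0,1])
o=np.array([543,-158,3.5])
for n in('scene','top'):
    im,d=grab(n);P=cloud(n)
    Q=P.reshape(-1,3); Q=Q[np.isfinite(Q[:,0])]; q=S0.inv().apply(Q-o)
    b=(q[:,0]>-170)&(q[:,0]<60)&(abs(q[:,1])<45)&(Q[:,2]>4)&(q[:,2]<42)
    pp,RR,m,k=icp(scoop(),Q[b],np.r_[o,S0.as_rotvec()],[0,1,2,3,4,5]);print(b.sum(),pp[:3].round(1),RR.as_matrix().round(3).tolist(),m,k)
```

```text
[ 517.42325714 -157.60343242  106.50490082] [-3.14  -0.092 -0.   ] [-0.32  0.39  1.99  0.05  0.68  1.22]
819 [ 543.9 -159.2    4.2] [[0.995, 0.024, -0.101], [-0.025, 1.0, -0.004], [0.101, 0.007, 0.995]] 1.182508870278263 0.9877899877899878
140 [ 543.6 -153.4    4.6] [[0.946, 0.309, -0.095], [-0.314, 0.948, -0.05], [0.075, 0.077, 0.994]] 1.2782049506965494 0.8642857142857143
```

Run:
```python
from plan import *
p,R=now()
a=np.radians(5.2);y=np.radians(-1.4);L=Rt([np.cos(a)*np.cos(y),np.sin(y),np.sin(a)],[0,0,1])*FL
rows(p,R,[([451,-156.3,95],L,14),([451,-156.3,40],L,14),([451,-156.3,29],L,6)])
```

```text
[{"tx": -0.55, "ty": -0.01, "tz": 0.05, "ax": 0, "ay": -0.001, "az": 0.003}, {"tx": -0.55, "ty": -0.01, "tz": 0.05, "ax": 0, "ay": -0.001, "az": 0.003}, {"tx": -0.55, "ty": -0.01, "tz": 0.06, "ax": 0, "ay": 0, "az": 0.003}, {"tx": -0.55, "ty": -0.01, "tz": 0.05, "ax": -0.001, "ay": -0.001, "az": 0.003}, {"tx": -0.56, "ty": -0.01, "tz": 0.06, "ax": 0, "ay": 0, "az": 0.003}]
[{"tx": -0.05, "ty": 0, "tz": 0.55, "ax": 0, "ay": 0, "az": 0}, {"tx": -0.05, "ty": 0, "tz": 0.55, "ax": 0, "ay": 0, "az": 0}, {"tx": -0.05, "ty": 0, "tz": 0.55, "ax": 0, "ay": 0, "az": 0}, {"tx": -0.05, "ty": 0, "tz": 0.54, "ax": 0, "ay": 0, "az": 0}, {"tx": -0.02, "ty": 0, "tz": 0.22, "ax": 0, "ay": 0, "az": 0}]
[{"tx": -0.02, "ty": 0.01, "tz": 0.22, "ax": 0, "ay": 0, "az": 0}]
[ 450.9 -156.4   29. ] [-3.141 -0.091 -0.024] 1.375
```

Call:
step_arm(moves=[{"tx": -0.55,"ty": -0.01,"tz": 0.05,"ax": 0,"ay": 0,"az": 0.003},{"tx": -0.55,"ty": -0.01,"tz": 0.05,"ax": 0,"ay": 0,"az": 0.003},{"tx": -0.55,"ty": -0.01,"tz": 0.06,"ax": 0,"ay": 0,"az": 0.003},{"tx": -0.55,"ty": -0.01,"tz": 0.05,"ax": 0,"ay": 0,"az": 0.003},{"tx": -0.56,"ty": -0.01,"tz": 0.06,"ax": 0,"ay": 0,"az": 0.003}])

```text
clock: 14.1
eef_pos: [448.4, -155.6, 92.1]
tcp_rot: [-3.138, -0.091, -0.024]
contact_force: [-0.1, 0.4, -0.6]
opening: 1.0
grasp_force: 0.0
```

Call:
step_arm(moves=[{"tx": -0.05,"ty": 0,"tz": 0.55,"ax": 0,"ay": 0,"az": 0},{"tx": -0.05,"ty": 0,"tz": 0.55,"ax": 0,"ay": 0,"az": 0},{"tx": -0.05,"ty": 0,"tz": 0.55,"ax": 0,"ay": 0,"az": 0},{"tx": -0.05,"ty": 0,"tz": 0.54,"ax": 0,"ay": 0,"az": 0},{"tx": -0.02,"ty": 0,"tz": 0.2,"ax": 0,"ay": 0,"az": 0}])

```text
clock: 14.72
eef_pos: [449.1, -155.2, 31.1]
tcp_rot: [-3.138, -0.09, -0.024]
contact_force: [-0.4, 0.1, 0.8]
opening: 0.998
grasp_force: 0.0
```

Call:
step_arm(moves=[{"tx": -0.02,"ty": 0,"tz": 0.16,"ax": 0,"ay": 0,"az": 0},{"tx": 0,"ty": 0,"tz": 0,"ax": 0,"ay": 0,"az": 0}])

```text
clock: 14.98
eef_pos: [449.4, -155.5, 28.3]
tcp_rot: [-3.138, -0.092, -0.024]
contact_force: [0.1, -0.7, -1.1]
opening: 1.001
grasp_force: 0.0
```

Call:
step_arm(moves=[{"tx": 0,"ty": 0,"tz": 0,"ax": 0,"ay": 0,"az": 0},{"tx": 0,"ty": 0,"tz": 0,"ax": 0,"ay": 0,"az": 0},{"tx": 0,"ty": 0,"tz": 0,"ax": 0,"ay": 0,"az": 0},{"tx": 0,"ty": 0,"tz": 0,"ax": 0,"ay": 0,"az": 0},{"tx": 0,"ty": 0,"tz": 0,"ax": 0,"ay": 0,"az": 0}], gripper=0, newtons=110)

```text
clock: 15.6
eef_pos: [449.5, -155.4, 29.0]
tcp_rot: [-3.138, -0.092, -0.024]
contact_force: [-2.1, 2.0, 9.4]
opening: 0.227
grasp_force: 107.4
```

```bash
cat >> plan.py <<'E'
BO=np.array([597.5,-12.6,0]);BY=-.095
def pitch(deg,yaw=BY):
    a=np.radians(deg);return Rt([np.cos(a)*np.cos(yaw),np.cos(a)*np.sin(yaw),np.sin(a)],[0,0,1])
def binw(x,y,z): return BO+Ro.from_euler('z',BY).apply([x,y,z])
def tcp(tip,S,off): return np.array(tip)-S.apply(np.array([46,0,0])-np.array(off))
E
python3 - <<'E'
from plan import *
p,R=now()
off=[-91.2,0,34.3]
S=pitch(-12)
t=tcp(binw(-42,0,100),S,off);print(t)
rows(p,R,[([449,-150,100],R,15),(t,S*FL,20)])
E
```

```text
[429.1918771    3.43754702 162.07594669]
[{"tx": 0.05, "ty": -0.05, "tz": -0.57, "ax": 0, "ay": 0, "az": 0}, {"tx": 0.05, "ty": -0.04, "tz": -0.57, "ax": 0, "ay": 0, "az": 0}, {"tx": 0.05, "ty": -0.05, "tz": -0.56, "ax": 0, "ay": 0, "az": 0}, {"tx": 0.04, "ty": -0.04, "tz": -0.57, "ax": 0, "ay": 0, "az": 0}, {"tx": 0.05, "ty": -0.05, "tz": -0.56, "ax": 0, "ay": 0, "az": 0}]
[{"tx": -0.08, "ty": -0.68, "tz": -0.28, "ax": 0, "ay": -0.021, "az": 0.005}, {"tx": -0.09, "ty": -0.68, "tz": -0.28, "ax": 0, "ay": -0.021, "az": 0.005}, {"tx": -0.11, "ty": -0.68, "tz": -0.28, "ax": 0, "ay": -0.021, "az": 0.005}, {"tx": -0.12, "ty": -0.68, "tz": -0.27, "ax": 0, "ay": -0.021, "az": 0.005}, {"tx": -0.14, "ty": -0.68, "tz": -0.27, "ax": 0, "ay": -0.022, "az": 0.005}]
[{"tx": -0.15, "ty": -0.67, "tz": -0.26, "ax": 0, "ay": -0.021, "az": 0.005}, {"tx": -0.17, "ty": -0.67, "tz": -0.26, "ax": 0, "ay": -0.022, "az": 0.005}, {"tx": -0.18, "ty": -0.68, "tz": -0.25, "ax": 0, "ay": -0.021, "az": 0.005}, {"tx": -0.19, "ty": -0.67, "tz": -0.25, "ax": 0, "ay": -0.022, "az": 0.005}]
[429.2   3.5 162.2] [ 3.141  0.21  -0.094] 1.75
```

Call:
step_arm(moves=[{"tx": 0.03,"ty": -0.03,"tz": -0.4,"ax": 0,"ay": 0,"az": 0},{"tx": 0.05,"ty": -0.05,"tz": -0.6,"ax": 0,"ay": 0,"az": 0},{"tx": 0.05,"ty": -0.05,"tz": -0.7,"ax": 0,"ay": 0,"az": 0},{"tx": 0.04,"ty": -0.04,"tz": -0.6,"ax": 0,"ay": 0,"az": 0},{"tx": 0.05,"ty": -0.05,"tz": -0.6,"ax": 0,"ay": 0,"az": 0}])

```text
clock: 16.23
eef_pos: [448.4, -150.1, 102.3]
tcp_rot: [-3.138, -0.092, -0.024]
contact_force: [0.2, -1.2, -2.0]
opening: 0.231
grasp_force: 107.9
```

Call:
step_arm(moves=[{"tx": -0.08,"ty": -0.68,"tz": -0.28,"ax": 0,"ay": -0.021,"az": 0.005},{"tx": -0.09,"ty": -0.68,"tz": -0.28,"ax": 0,"ay": -0.021,"az": 0.005},{"tx": -0.11,"ty": -0.68,"tz": -0.28,"ax": 0,"ay": -0.021,"az": 0.005},{"tx": -0.12,"ty": -0.68,"tz": -0.27,"ax": 0,"ay": -0.021,"az": 0.005},{"tx": -0.14,"ty": -0.68,"tz": -0.27,"ax": 0,"ay": -0.022,"az": 0.005}])

```text
clock: 16.85
eef_pos: [437.2, -64.2, 136.5]
tcp_rot: [-3.138, 0.076, -0.063]
contact_force: [-0.3, 0.3, -2.7]
opening: 0.225
grasp_force: 108.0
```

Call:
step_arm(moves=[{"tx": -0.15,"ty": -0.67,"tz": -0.26,"ax": 0,"ay": -0.021,"az": 0.005},{"tx": -0.17,"ty": -0.67,"tz": -0.26,"ax": 0,"ay": -0.022,"az": 0.005},{"tx": -0.18,"ty": -0.68,"tz": -0.25,"ax": 0,"ay": -0.021,"az": 0.005},{"tx": -0.19,"ty": -0.67,"tz": -0.25,"ax": 0,"ay": -0.022,"az": 0.005},{"tx": 0,"ty": 0,"tz": 0,"ax": 0,"ay": 0,"az": 0}])

```text
clock: 17.48
eef_pos: [429.0, 3.8, 164.0]
tcp_rot: [3.141, 0.209, -0.093]
contact_force: [0.1, -0.7, -2.0]
opening: 0.227
grasp_force: 108.1
```

```bash
cat > inhand.py <<'E'
from plan import *
from fit import *
def inhand(off=(-91.2,0,34.3),n='scene',img=None):
    p,R=now();S0=R*FL;o=p-S0.apply(off)
    im,d=grab(n);P=cloud(n)
    if img: cv2.imwrite('pics/'+img,im[:,:,::-1])
    Q=P.reshape(-1,3); Q=Q[np.isfinite(Q[:,0])]; q=S0.inv().apply(Q-o)
    b=(q[:,0]>-60)&(q[:,0]<60)&(abs(q[:,1])<42)&(q[:,2]>-15)&(q[:,2]<42)
    b|=(abs(q[:,0]+135)<25)&(abs(q[:,1])<20)&(q[:,2]>0)&(q[:,2]<36)
    pp,RR,m,k=icp(scoop(),Q[b],np.r_[o,S0.as_rotvec()],[0,1,2,3,4,5])
    print(n,b.sum(),pp[:3].round(1),'x',RR.as_matrix()[:,0].round(3),'z',RR.as_matrix()[:,2].round(3),m,k)
    print('off',RR.inv().apply(p-pp[:3]).round(1),'rel deg',np.degrees((S0.inv()*RR).as_rotvec()).round(1),'tip',(pp[:3]+RR.apply([46,0,0])).round(1))
    return pp[:3],RR
E
python3 - <<'E'
from inhand import *
print(now()[0],r.sense()['qpos'].round(2))
inhand();inhand(n='top')
E
```

```text
[428.97008037   3.82540659 164.01431562] [-0.01  0.28  2.    0.02  1.07  1.64]
scene 735 [511.5  -6.1 112.3] x [ 0.973 -0.096 -0.21 ] z [0.212 0.005 0.977] 1.1716231340286407 0.9714285714285714
off [-92.1   0.9  33.1] rel deg [-1.4  0.2 -0.3] tip [556.2 -10.5 102.6]
top 0 [510.4  -4.3 111.2] x [ 0.974 -0.091 -0.207] z [ 0.206 -0.018  0.978] nan nan
off [-91.2  -0.   34.3] rel deg [-0.  0. -0.] tip [555.2  -8.5 101.7]
  return _methods._mean(a, axis=axis, dtype=dtype,
  ret = ret.dtype.type(ret / rcount)
```

Run:
```python
from plan import *
off=[-91.6,0,33.7]
p,R=now()
S=pitch(-12)
p,R=rows(p,R,[(tcp(binw(-42,0,20),S,off),S*FL,20),(tcp(binw(-42,0,8),S,off),S*FL,6)])
S2=pitch(-11)
print('push')
p,R=rows(p,R,[(tcp(binw(28,0,7),S2,off),S2*FL,14)])
print('push2')
p,R=rows(p,R,[(tcp(binw(62,0,7),S2,off),S2*FL,8)])
```

```text
[{"tx": 0.14, "ty": 0, "tz": 0.64, "ax": 0, "ay": 0, "az": 0}, {"tx": 0.14, "ty": -0.01, "tz": 0.64, "ax": 0, "ay": 0, "az": 0}, {"tx": 0.14, "ty": 0, "tz": 0.64, "ax": 0, "ay": 0, "az": 0}, {"tx": 0.13, "ty": -0.01, "tz": 0.64, "ax": 0, "ay": 0, "az": 0.001}, {"tx": 0.14, "ty": 0, "tz": 0.64, "ax": 0.001, "ay": 0, "az": 0}]
[{"tx": 0.03, "ty": 0, "tz": 0.16, "ax": 0, "ay": 0, "az": 0}, {"tx": 0.03, "ty": 0, "tz": 0.16, "ax": 0, "ay": 0, "az": 0}, {"tx": 0.04, "ty": 0, "tz": 0.15, "ax": 0, "ay": 0, "az": 0}]
[428.7   3.4  69.6] [-3.141  0.209 -0.095] 1.0
push
[{"tx": 0.54, "ty": 0, "tz": -0.09, "ax": 0, "ay": 0.002, "az": 0}, {"tx": 0.55, "ty": 0, "tz": -0.09, "ax": 0, "ay": 0.002, "az": 0}, {"tx": 0.54, "ty": 0, "tz": -0.08, "ax": 0, "ay": 0.002, "az": 0}, {"tx": 0.55, "ty": 0, "tz": -0.08, "ax": 0, "ay": 0.002, "az": 0}, {"tx": 0.55, "ty": 0, "tz": -0.09, "ax": 0, "ay": 0.003, "az": 0}]
[497.4  -3.1  66.4] [-3.141  0.192 -0.095] 0.625
push2
[{"tx": 0.27, "ty": 0, "tz": -0.05, "ax": 0, "ay": 0, "az": 0}, {"tx": 0.27, "ty": 0, "tz": -0.05, "ax": 0, "ay": 0, "az": 0}, {"tx": 0.26, "ty": 0, "tz": -0.05, "ax": 0, "ay": 0, "az": 0}, {"tx": 0.27, "ty": 0, "tz": -0.05, "ax": 0, "ay": 0, "az": 0}, {"tx": 0.26, "ty": 0, "tz": -0.06, "ax": 0, "ay": 0, "az": 0}]
[531.2  -6.4  66.4] [-3.141  0.192 -0.095] 0.625
```

Call:
step_arm(moves=[{"tx": 0.14,"ty": 0,"tz": 0.64,"ax": 0,"ay": 0,"az": 0},{"tx": 0.14,"ty": 0,"tz": 0.64,"ax": 0,"ay": 0,"az": 0},{"tx": 0.14,"ty": 0,"tz": 0.64,"ax": 0,"ay": 0,"az": 0},{"tx": 0.13,"ty": 0,"tz": 0.64,"ax": 0,"ay": 0,"az": 0},{"tx": 0.14,"ty": 0,"tz": 0.64,"ax": 0,"ay": 0,"az": 0}])

```text
clock: 18.2
eef_pos: [428.5, 3.1, 80.2]
tcp_rot: [3.141, 0.21, -0.094]
contact_force: [-0.3, 0.4, -1.6]
opening: 0.228
grasp_force: 108.1
```

Call:
step_arm(moves=[{"tx": 0.03,"ty": 0,"tz": 0.16,"ax": 0,"ay": 0,"az": 0},{"tx": 0.03,"ty": 0,"tz": 0.16,"ax": 0,"ay": 0,"az": 0},{"tx": 0.04,"ty": 0,"tz": 0.15,"ax": 0,"ay": 0,"az": 0},{"tx": 0,"ty": 0,"tz": 0,"ax": 0,"ay": 0,"az": 0}])

```text
clock: 18.7
eef_pos: [428.7, 3.1, 69.5]
tcp_rot: [3.141, 0.21, -0.094]
contact_force: [-0.3, -0.6, -2.7]
opening: 0.225
grasp_force: 108.1
```

Run:
```python
from inhand import *
p,S=inhand(off=[-91.6,0,33.7],img='b1.png')
i=cv2.imread('pics/b1.png');cv2.imwrite('pics/b1c.png',cv2.resize(i[180:280,250:400],(750,500),interpolation=cv2.INTER_CUBIC))
b=Ro.from_euler('z',-BY).apply(p+S.apply([46,0,0])-BO);print('tip in bin',b)
```

```text
scene 783 [515.   -4.7  16.6] x [ 0.979 -0.037 -0.198] z [ 0.197 -0.032  0.98 ] 1.6438112124858804 0.7650063856960408
off [-95.3   5.4  34.6] rel deg [ 0.8 -0.5  3.2] tip [560.   -6.4   7.5]
tip in bin [-37.89403986   2.64959975   7.49810838]
```

View pics/b1c.png

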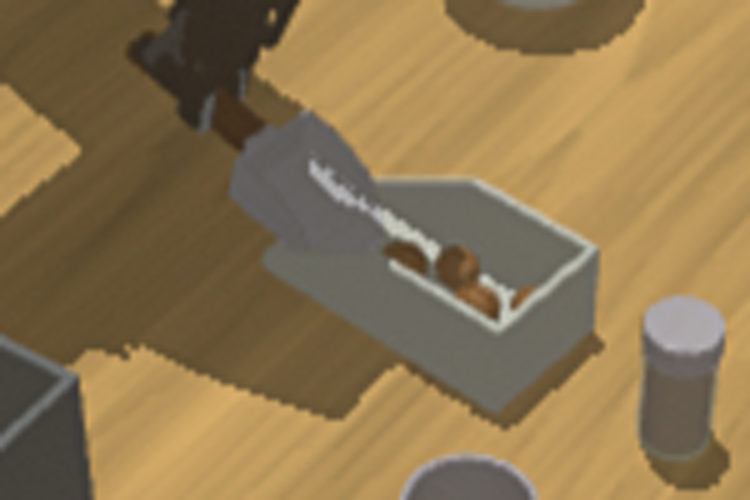

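The scoop's front edge sits in the empty front of the bin with the walnuts just ahead at (405–530, 255–300), and there is no contact force. Pushing on.

Call:
step_arm(moves=[{"tx": 0.54,"ty": 0,"tz": -0.09,"ax": 0,"ay": 0.002,"az": 0},{"tx": 0.55,"ty": 0,"tz": -0.09,"ax": 0,"ay": 0.002,"az": 0},{"tx": 0.54,"ty": 0,"tz": -0.08,"ax": 0,"ay": 0.002,"az": 0}])

```text
clock: 19.12
eef_pos: [471.2, -0.9, 67.6]
tcp_rot: [3.141, 0.199, -0.094]
contact_force: [0.3, -0.2, -1.3]
opening: 0.23
grasp_force: 108.1
```

Call:
step_arm(moves=[{"tx": 0.55,"ty": 0,"tz": -0.08,"ax": 0,"ay": 0.002,"az": 0},{"tx": 0.55,"ty": 0,"tz": -0.09,"ax": 0,"ay": 0.003,"az": 0}])

```text
clock: 19.38
eef_pos: [498.3, -3.4, 66.0]
tcp_rot: [3.141, 0.193, -0.094]
contact_force: [-0.7, -0.3, -1.7]
opening: 0.227
grasp_force: 108.1
```

Call:
step_arm(moves=[{"tx": 0.27,"ty": 0,"tz": -0.05,"ax": 0,"ay": 0,"az": 0},{"tx": 0.27,"ty": 0,"tz": -0.05,"ax": 0,"ay": 0,"az": 0}])

```text
clock: 19.62
eef_pos: [511.1, -4.7, 66.0]
tcp_rot: [3.141, 0.193, -0.094]
contact_force: [-1.6, -0.0, -2.0]
opening: 0.23
grasp_force: 108.0
```

Run:
```python
from plan import *
s=r.sense();print(s['eef_pos'],s['tcp_rot'],s['contact_force'])
i,_=grab('scene');j,_=grab('top')
cv2.imwrite('pics/b2.png',np.hstack([cv2.resize(i[200:270,295:385],(540,420)),cv2.resize(j[130:210,310:360],(260,420))])[:,:,::-1])
```

```text
[511.13792833  -4.65759047  65.9611643 ] [ 3.14090535  0.1932774  -0.09403161] [-1.57875316 -0.01019662 -1.96602398]
```

View pics/b2.png

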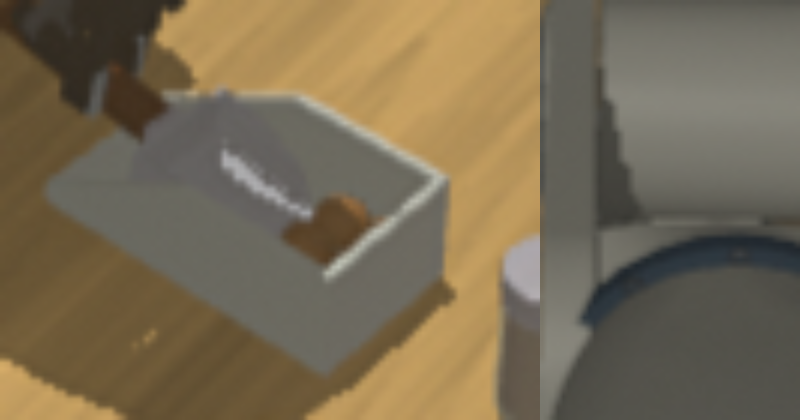

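The walnuts are bunched at the back wall around (340,225), some possibly on the lip. I'll push on slowly.

Call:
step_arm(moves=[{"tx": 0.27,"ty": 0,"tz": -0.05,"ax": 0,"ay": 0,"az": 0},{"tx": 0.27,"ty": 0,"tz": -0.05,"ax": 0,"ay": 0,"az": 0}])

```text
clock: 19.98
eef_pos: [524.7, -5.9, 66.0]
tcp_rot: [3.141, 0.193, -0.094]
contact_force: [-3.0, 0.5, -1.9]
opening: 0.227
grasp_force: 108.0
```

Call:
step_arm(moves=[{"tx": 0.27,"ty": 0,"tz": -0.05,"ax": 0,"ay": 0,"az": 0},{"tx": 0.27,"ty": 0,"tz": -0.05,"ax": 0,"ay": 0,"az": 0}])

```text
clock: 20.23
eef_pos: [538.6, -7.2, 65.7]
tcp_rot: [3.141, 0.193, -0.094]
contact_force: [0.2, -0.1, -1.1]
opening: 0.228
grasp_force: 108.2
```

Run:
```python
from plan import *
off=np.array([-91.6,0,33.7])
p,R=now();S=R*FL
tip=p+S.apply(np.array([46,0,0])-off);b=Ro.from_euler('z',-BY).apply(tip-BO);print('tip bin',b, r.sense()['contact_force'])
i,_=grab('scene')
cv2.imwrite('pics/b3.png',cv2.resize(i[200:270,305:385],(640,560))[:,:,::-1])
```

```text
tip bin [69.42006347 -0.15968145  6.22779409] [ 0.16794975 -0.09578619 -1.14408278]
```

View pics/b3.png

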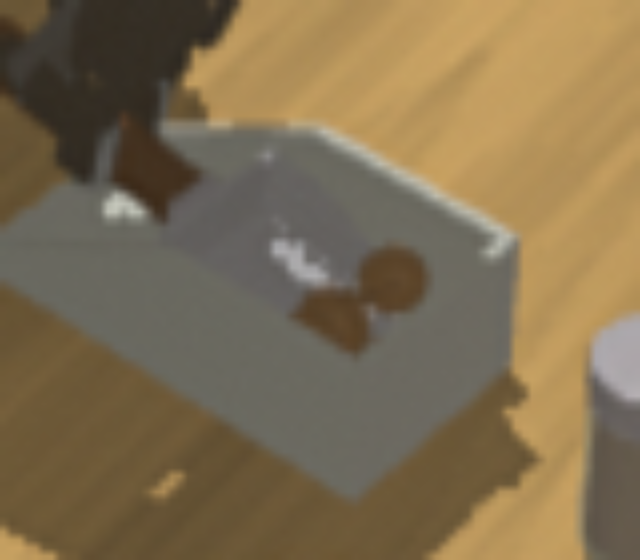

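Run:
```python
from plan import *
off=np.array([-91.6,0,33.7])
p,R=now()
for th,x,z,v in((-2,70,12,4),(8,68,36,7),(15,66,66,9),(16,66,130,16)):
    S=pitch(th);p,R=rows(p,R,[(tcp(binw(x,0,z),S,off),S*FL,v)])
```

```text
[{"tx": -0.04, "ty": 0, "tz": 0.13, "ax": 0, "ay": 0.02, "az": 0}, {"tx": -0.05, "ty": 0, "tz": 0.13, "ax": 0, "ay": 0.02, "az": 0}, {"tx": -0.05, "ty": 0, "tz": 0.13, "ax": 0, "ay": 0.02, "az": 0}, {"tx": -0.06, "ty": -0.01, "tz": 0.13, "ax": 0, "ay": 0.02, "az": 0}, {"tx": -0.07, "ty": 0, "tz": 0.13, "ax": 0, "ay": 0.019, "az": 0.001}]
[531.4  -6.3  50.6] [ 3.141  0.035 -0.096] 0.625
[{"tx": -0.13, "ty": 0, "tz": 0.01, "ax": 0, "ay": 0.056, "az": 0}, {"tx": -0.13, "ty": 0, "tz": 0, "ax": 0, "ay": 0.055, "az": 0}]
[524.9  -5.7  50.3] [ 3.141 -0.139 -0.095] 0.25
[{"tx": -0.02, "ty": 0, "tz": -0.26, "ax": 0, "ay": 0.039, "az": 0}, {"tx": 0, "ty": 0, "tz": -0.26, "ax": 0, "ay": 0.039, "az": 0}]
[522.2  -5.4  63. ] [ 3.141 -0.262 -0.095] 0.25
[{"tx": 0.16, "ty": 0, "tz": -0.59, "ax": 0, "ay": 0.003, "az": 0}, {"tx": 0.16, "ty": 0, "tz": -0.59, "ax": 0, "ay": 0.003, "az": 0}, {"tx": 0.17, "ty": 0, "tz": -0.6, "ax": 0, "ay": 0.003, "az": 0}, {"tx": 0.16, "ty": 0, "tz": -0.59, "ax": 0.001, "ay": 0.002, "az": 0}]
[522.2  -5.4 124.5] [-3.141 -0.279 -0.095] 0.5
```

Call:
step_arm(moves=[{"tx": -0.04,"ty": 0,"tz": 0.13,"ax": 0,"ay": 0.02,"az": 0},{"tx": -0.05,"ty": 0,"tz": 0.13,"ax": 0,"ay": 0.02,"az": 0},{"tx": -0.05,"ty": 0,"tz": 0.13,"ax": 0,"ay": 0.02,"az": 0},{"tx": -0.06,"ty": 0,"tz": 0.13,"ax": 0,"ay": 0.02,"az": 0},{"tx": -0.07,"ty": 0,"tz": 0.13,"ax": 0,"ay": 0.02,"az": 0}])

```text
clock: 20.9
eef_pos: [530.2, -6.5, 50.7]
tcp_rot: [3.141, 0.033, -0.094]
contact_force: [-0.3, -1.1, -2.7]
opening: 0.225
grasp_force: 108.1
```

Call:
step_arm(moves=[{"tx": -0.07,"ty": 0,"tz": 0,"ax": 0,"ay": 0.028,"az": 0},{"tx": -0.06,"ty": 0,"tz": 0,"ax": 0,"ay": 0.028,"az": 0},{"tx": -0.07,"ty": 0,"tz": 0,"ax": 0,"ay": 0.028,"az": 0},{"tx": -0.06,"ty": 0,"tz": 0,"ax": 0,"ay": 0.028,"az": 0}])

```text
clock: 21.4
eef_pos: [523.8, -5.8, 50.7]
tcp_rot: [3.141, -0.143, -0.094]
contact_force: [-0.7, 0.2, -2.8]
opening: 0.226
grasp_force: 108.1
```

Call:
step_arm(moves=[{"tx": -0.01,"ty": 0,"tz": -0.13,"ax": 0,"ay": 0.02,"az": 0},{"tx": -0.01,"ty": 0,"tz": -0.13,"ax": 0,"ay": 0.02,"az": 0},{"tx": 0,"ty": 0,"tz": -0.13,"ax": 0,"ay": 0.02,"az": 0},{"tx": 0,"ty": 0,"tz": -0.13,"ax": 0,"ay": 0.02,"az": 0}])

```text
clock: 21.9
eef_pos: [521.0, -5.5, 63.6]
tcp_rot: [3.141, -0.268, -0.094]
contact_force: [-0.2, 0.9, -2.7]
opening: 0.23
grasp_force: 108.1
```

Run:
```python
from plan import *
p,R=now();print(p,R.as_euler('xyz'),r.sense()['contact_force'])
i,_=grab('scene')
cv2.imwrite('pics/b4.png',cv2.resize(i[190:270,295:385],(720,600),interpolation=cv2.INTER_CUBIC)[:600,:,::-1])
```

```text
[520.9564881   -5.52168468  63.55286755] [ 3.14110078 -0.26828058 -0.09383171] [-0.22182128  0.85797291 -2.70838968]
```

View pics/b4.png

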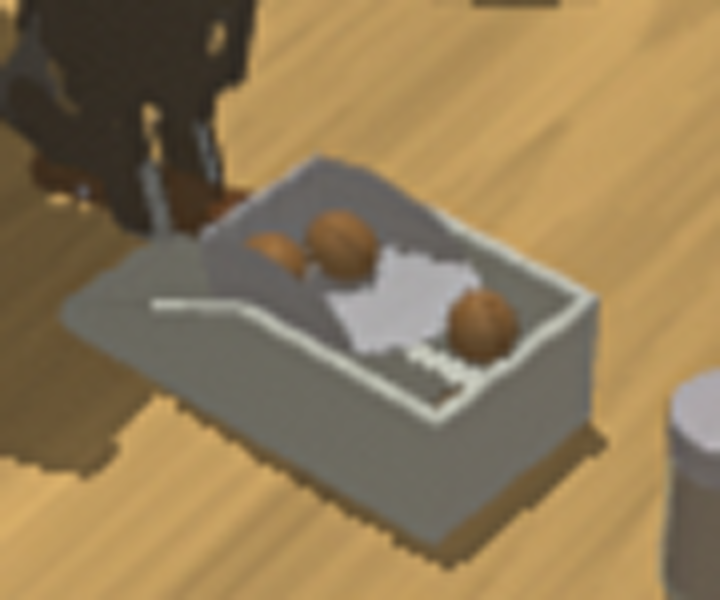

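Two walnuts (275,255) and (340,245) sit in the rear of the scoop, with a third at the tip (480,325) near the back wall. I'll back off while tilting up so that the third settles into the scoop or the bin.

Call:
step_arm(moves=[{"tx": -0.2,"ty": 0,"tz": -0.1,"ax": 0,"ay": 0.02,"az": 0},{"tx": -0.2,"ty": 0,"tz": -0.15,"ax": 0,"ay": 0.02,"az": 0},{"tx": -0.15,"ty": 0,"tz": -0.2,"ax": 0,"ay": 0.01,"az": 0},{"tx": 0.03,"ty": 0,"tz": -0.2,"ax": 0,"ay": 0,"az": 0},{"tx": 0.05,"ty": 0,"tz": -0.2,"ax": 0,"ay": 0,"az": 0}])

```text
clock: 22.58
eef_pos: [502.9, -3.8, 80.5]
tcp_rot: [3.141, -0.345, -0.094]
contact_force: [0.2, -0.4, -1.8]
opening: 0.226
grasp_force: 108.1
```

Call:
step_arm(moves=[{"tx": 0.08,"ty": 0,"tz": -0.3,"ax": 0,"ay": 0,"az": 0},{"tx": 0.1,"ty": 0,"tz": -0.4,"ax": 0,"ay": 0,"az": 0},{"tx": 0.13,"ty": 0,"tz": -0.4,"ax": 0,"ay": 0,"az": 0},{"tx": 0.1,"ty": 0,"tz": -0.3,"ax": 0,"ay": 0,"az": 0},{"tx": 0,"ty": 0,"tz": 0,"ax": 0,"ay": 0,"az": 0}])

```text
clock: 23.2
eef_pos: [500.6, -3.6, 117.2]
tcp_rot: [3.141, -0.346, -0.094]
contact_force: [-0.0, 0.7, -1.0]
opening: 0.23
grasp_force: 108.1
```

```bash
cat > nuts.py <<'E'
from plan import *
off=np.array([-91.6,0,33.7])
def nuts(n='scene',save=None):
    p,R=now();S=R*FL;o=p-S.apply(off)
    im,d=grab(n,save);P=cloud(n);T=im.astype(int)
    m=((T[...,0]-T[...,2])>35)&np.isfinite(P[...,0])&(T[...,0]<190)
    print('tcp',p.round(1),R.as_euler('xyz').round(3),'F',r.sense()['contact_force'].round(1))
    for nm,f in(('scoop',lambda P:(lambda q:(abs(q[...,0])<44)&(abs(q[...,1])<34)&(q[...,2]>6)&(q[...,2]<50))(S.inv().apply((P-o).reshape(-1,3)).reshape(P.shape))),
                ('bin',lambda P:(lambda q:(abs(q[...,0])<88)&(abs(q[...,1])<42)&(q[...,2]>9)&(q[...,2]<60))(Ro.from_euler('z',-BY).apply((P-BO).reshape(-1,3)).reshape(P.shape))),
                ('bowl',lambda P:(np.hypot(P[...,0]-477,P[...,1]-284.5)<66)&(P[...,2]>7)&(P[...,2]<75))):
        c,l,st,_=cv2.connectedComponentsWithStats((m&f(np.nan_to_num(P))).astype(np.uint8))
        for i in range(1,c):
            if st[i,4]>=8:
                q=np.median(P[l==i],0);print(nm,st[i].tolist(),q.round(0),'scoopframe',S.inv().apply(q-o).round(0) if nm=='scoop' else '')
    return p,R
E
python3 -c "
from nuts import *
nuts()"
```

```text
tcp [500.6  -3.6 117.2] [ 3.141 -0.346 -0.094] F [ 0.  -0.3 -1.8]
scoop [321, 196, 15, 11, 88] [574.  -3. 128.] scoopframe [-19.   7.  19.]
bin [347, 240, 6, 4, 18] [655. -18.  27.] scoopframe
```

```bash
python3 -c "
from nuts import *
p,R=now();S=R*FL;o=p-S.apply(off)
z=np.load('/tmp/scene.npz');T=z['p'].astype(int);P=cloud('scene')
q=S.inv().apply(np.nan_to_num(P-o).reshape(-1,3)).reshape(P.shape)
for v in range(192,212): print(v,' '.join('%4d'%round(q[v,u,0]) if T[v,u,0]-T[v,u,2]>35 else '   .' for u in range(318,340)))
for v in range(192,212,2): print(v,' '.join('%4d'%round(q[v,u,1]) if T[v,u,0]-T[v,u,2]>35 else '   .' for u in range(318,340)))
"
```

```text
192 -215 -215 -211 -210 -203 -207 -198 -198 -201 -197  -39    .  -32  -31 -186 -183 -178 -173 -172 -169 -163 -160
193 -212 -207 -208 -206 -201 -199 -199 -196 -197    .    .    .    .    .    .    .    .    .  -14 -166 -165 -163
194 -211 -206 -206 -207 -195 -198 -198  -37    .    .    .    .    .    .    .    .    .    .    .  -12 -162 -158
195 -204 -206 -202 -197 -195 -190    .    .    .    .    .    .    .    .    .    .    .    .    .    .    .   -1
196 -204 -198 -198 -199  -44    .    .    .    .    .    .    .  -25  -25  -24    .    .    .    .    .    .    .
197  -64  -64  -56    .    .    .    .    .    .    .  -26  -27  -24  -21  -16  -16    .    .    .    .    .    .
198  -56    .    .    .    .    .    .    .    .  -31  -28  -24  -16  -20  -16  -17  -16    .    .    .    .    .
199    .    .    .    .    .    .    .    .  -30  -28  -28  -21  -18  -16  -16  -16  -14    .    .    .    .    .
200    .    .    .    .    .    .    .    .  -33  -24  -24  -22  -17  -16  -16  -14  -12  -14    .    .    .    .
201    .    .    .    .    .    .    .    .  -29  -26  -23  -23  -16  -17 
[... 1619 characters left out ...]
.    .    .    .
200    .    .    .    .    .    .    .    .    6    2    6    8    7   10   13   15   17   22    .    .    .    .
202    .    .    .    .  -17  -15  -15    .    1    0    4    4    5    7   12   12   15    .    .    .    .    .
204    .    .    .    .  -28  -20  -17  -18  -12    6    5    5    6    9   10    .    .    .    .    .    .    .
206    .    .    .    .    .    .    .    .  -17  -14    .    .    .    .    .    .    .    .    .    .    .    .
208    .    .    .    .    .    .    .    .    .    .    .    .    .    .    .    .    .    .    .    .    .    .
210    .    .    .    .    .    .    .    .    .    .    .    .    .    .    .    .    .    .    .    .    .    .
```

Exactly two walnuts sit at the back of the scoop. Planning the carry to the bowl.

Run:
```python
from nuts import *
p,R=now()
C=np.array([477,284.5,0]);ps=np.radians(31);u=np.array([np.cos(ps),np.sin(ps),0])
def W(rad,z,th): 
    S=pitch(th,ps);return tcp(C+u*rad+[0,0,z],S,off),S*FL
t,S=W(-30,115,20);print(t)
n=R*Ro.from_rotvec((R.inv()*S).as_rotvec()*.08)
p,R=rows(p,R,[(p+(t-p)*.08,n,9)])
p,R=rows(p,R,[(p+(t-p)*.92,R*Ro.from_rotvec((R.inv()*S).as_rotvec()*.92),18)])
p,R=rows(p,R,[(*W(-30,115,20),10)])
print('lower');p,R=rows(p,R,[(*W(-30,70,5),6)])
print('pour');p,R=rows(p,R,[(*W(-30,64,-60),6)])
```

```text
[330.57200998 196.51718727  99.6056696 ]
[{"tx": -0.19, "ty": -0.2, "tz": -0.05, "ax": 0.004, "ay": 0, "az": -0.01}, {"tx": -0.19, "ty": -0.2, "tz": -0.05, "ax": 0.004, "ay": 0, "az": -0.01}, {"tx": -0.19, "ty": -0.2, "tz": -0.05, "ax": 0.003, "ay": 0, "az": -0.01}]
[486.8  12.5 115.4] [ 3.141 -0.345 -0.044] 0.375
[{"tx": -0.45, "ty": -0.5, "tz": -0.12, "ax": 0.009, "ay": 0, "az": -0.025}, {"tx": -0.43, "ty": -0.52, "tz": -0.11, "ax": 0.009, "ay": 0, "az": -0.025}, {"tx": -0.41, "ty": -0.54, "tz": -0.1, "ax": 0.009, "ay": 0, "az": -0.025}, {"tx": -0.39, "ty": -0.56, "tz": -0.09, "ax": 0.009, "ay": 0, "az": -0.025}, {"tx": -0.37, "ty": -0.57, "tz": -0.08, "ax": 0.009, "ay": 0, "az": -0.025}]
[{"tx": -0.35, "ty": -0.59, "tz": -0.08, "ax": 0.009, "ay": 0, "az": -0.025}, {"tx": -0.32, "ty": -0.6, "tz": -0.07, "ax": 0.009, "ay": 0, "az": -0.025}, {"tx": -0.3, "ty": -0.61, "tz": -0.06, "ax": 0.009, "ay": 0, "az": -0.025}, {"tx": -0.27, "ty": -0.62, "tz": -0.05, "ax": 0.009, "ay": 0, "az": -0.024}, {"tx": -0.25, "ty": -0.64, "tz": -0.04, "ax": 0.009, "ay": 0.001, "az": -0.025}]
[{"tx": -0.2
[... 1718 characters left out ...]
0.23, "ax": 0, "ay": -0.029, "az": 0}, {"tx": 0.02, "ty": 0, "tz": -0.23, "ax": 0, "ay": -0.029, "az": 0}, {"tx": 0.01, "ty": 0, "tz": -0.24, "ax": 0, "ay": -0.029, "az": 0}, {"tx": 0, "ty": 0, "tz": -0.24, "ax": 0, "ay": -0.029, "az": 0}, {"tx": -0.01, "ty": 0, "tz": -0.23, "ax": 0, "ay": -0.029, "az": 0}]
[{"tx": -0.02, "ty": 0, "tz": -0.24, "ax": 0, "ay": -0.029, "az": 0}, {"tx": -0.03, "ty": 0, "tz": -0.23, "ax": 0, "ay": -0.028, "az": 0}, {"tx": -0.04, "ty": 0, "tz": -0.23, "ax": 0, "ay": -0.029, "az": 0}, {"tx": -0.04, "ty": 0, "tz": -0.23, "ax": 0, "ay": -0.028, "az": 0}, {"tx": -0.06, "ty": 0, "tz": -0.23, "ax": 0, "ay": -0.029, "az": 0}]
[417.2 248.6 200. ] [3.14  1.048 0.54 ] 3.125
```

Call:
step_arm(moves=[{"tx": -0.15,"ty": -0.15,"tz": -0.05,"ax": 0.003,"ay": 0,"az": -0.008},{"tx": -0.19,"ty": -0.2,"tz": -0.05,"ax": 0.004,"ay": 0,"az": -0.01},{"tx": -0.23,"ty": -0.25,"tz": -0.05,"ax": 0.004,"ay": 0,"az": -0.012},{"tx": -0.45,"ty": -0.5,"tz": -0.12,"ax": 0.009,"ay": 0,"az": -0.025},{"tx": -0.43,"ty": -0.52,"tz": -0.11,"ax": 0.009,"ay": 0,"az": -0.025}])

```text
clock: 23.88
eef_pos: [463.4, 39.4, 112.7]
tcp_rot: [3.141, -0.344, 0.043]
contact_force: [-0.1, 0.8, -2.2]
opening: 0.226
grasp_force: 108.1
```

Call:
step_arm(moves=[{"tx": -0.41,"ty": -0.54,"tz": -0.1,"ax": 0.009,"ay": 0,"az": -0.025},{"tx": -0.39,"ty": -0.56,"tz": -0.09,"ax": 0.009,"ay": 0,"az": -0.025},{"tx": -0.37,"ty": -0.57,"tz": -0.08,"ax": 0.009,"ay": 0,"az": -0.025},{"tx": -0.35,"ty": -0.59,"tz": -0.08,"ax": 0.009,"ay": 0,"az": -0.025},{"tx": -0.32,"ty": -0.6,"tz": -0.07,"ax": 0.009,"ay": 0,"az": -0.025}])

```text
clock: 24.5
eef_pos: [408.4, 104.7, 107.2]
tcp_rot: [-3.142, -0.344, 0.251]
contact_force: [-0.9, 0.5, -1.4]
opening: 0.227
grasp_force: 108.2
```

Call:
step_arm(moves=[{"tx": -0.3,"ty": -0.61,"tz": -0.06,"ax": 0.009,"ay": 0,"az": -0.025},{"tx": -0.27,"ty": -0.62,"tz": -0.05,"ax": 0.009,"ay": 0,"az": -0.024},{"tx": -0.25,"ty": -0.64,"tz": -0.04,"ax": 0.009,"ay": 0,"az": -0.025},{"tx": -0.23,"ty": -0.65,"tz": -0.03,"ax": 0.009,"ay": 0,"az": -0.024},{"tx": -0.2,"ty": -0.5,"tz": -0.03,"ax": 0.009,"ay": 0,"az": -0.025}])

```text
clock: 25.12
eef_pos: [354.6, 166.2, 101.7]
tcp_rot: [-3.14, -0.345, 0.457]
contact_force: [0.0, 0.3, -0.9]
opening: 0.226
grasp_force: 108.2
```

Call:
step_arm(moves=[{"tx": -0.12,"ty": -0.4,"tz": -0.01,"ax": 0.005,"ay": 0,"az": -0.016},{"tx": -0.1,"ty": -0.25,"tz": 0,"ax": 0.003,"ay": 0,"az": -0.01},{"tx": 0,"ty": 0,"tz": 0,"ax": 0,"ay": 0,"az": 0}])

```text
clock: 25.5
eef_pos: [343.1, 177.7, 100.0]
tcp_rot: [3.141, -0.344, 0.498]
contact_force: [-0.4, 0.1, -1.7]
opening: 0.224
grasp_force: 108.2
```

Run:
```python
from nuts import *
p,R=nuts()
nuts('top')
print(r.sense()['qpos'].round(2))
C=np.array([477,284.5,0]);ps=np.radians(31);u=np.array([np.cos(ps),np.sin(ps),0])
def W(rad,z,th): 
    S=pitch(th,ps);return tcp(C+u*rad+[0,0,z],S,off),S*FL
p,R=rows(p,R,[(*W(-30,115,18),8)])
print('lower');p,R=rows(p,R,[(*W(-30,85,10),2)])
p,R=rows(p,R,[(*W(-30,70,3),1.2)])
print('pour');p,R=rows(p,R,[(*W(-30,64,-60),9)])
```

```text
tcp [343.1 177.7 100. ] [ 3.141 -0.344  0.498] F [ 0.3  1.2 -1.7]
scoop [323, 147, 8, 8, 46] [402. 217. 111.] scoopframe [-21.   7.  20.]
bin [346, 239, 7, 5, 24] [654. -18.  27.] scoopframe 
tcp [343.4 177.6 100.1] [ 3.141 -0.345  0.497] F [ 0.  -0.4 -1.8]
scoop [255, 232, 9, 9, 58] [411. 195. 113.] scoopframe [-24. -17.  23.]
scoop [245, 238, 9, 8, 55] [395. 222. 114.] scoopframe [-24.  14.  25.]
bin [324, 146, 8, 7, 45] [669.   7.  27.] scoopframe 
bin [342, 147, 7, 7, 41] [665. -46.  30.] scoopframe 
bin [332, 151, 7, 8, 46] [653. -16.  27.] scoopframe 
bin [340, 160, 8, 7, 45] [626. -42.  27.] scoopframe 
[0.46 0.14 2.47 0.06 0.18 1.48]
[{"tx": -0.01, "ty": -0.3, "tz": -0.07, "ax": 0.003, "ay": -0.006, "az": -0.009}, {"tx": -0.01, "ty": -0.3, "tz": -0.06, "ax": 0.003, "ay": -0.007, "az": -0.008}, {"tx": 0, "ty": -0.3, "tz": -0.07, "ax": 0.003, "ay": -0.006, "az": -0.009}]
[330.2 196.3 104.6] [ 3.141 -0.315  0.541] 0.375
lower
[{"tx": -0.02, "ty": 0, "tz": 0.07, "ax": 0, "ay": -0.015, "az": 0}, {"tx": -0.02, "ty": 0, "tz": 0.06, "ax": 0, "ay": -0.015, "az": 0}, {"tx": -0.02, "ty"
[... 997 characters left out ...]
": -0.33, "ax": 0, "ay": -0.044, "az": 0}, {"tx": 0.12, "ty": 0, "tz": -0.34, "ax": 0, "ay": -0.044, "az": 0}, {"tx": 0.09, "ty": 0, "tz": -0.35, "ax": 0, "ay": -0.043, "az": 0}, {"tx": 0.07, "ty": 0, "tz": -0.35, "ax": 0, "ay": -0.044, "az": 0}]
[{"tx": 0.05, "ty": 0, "tz": -0.36, "ax": 0, "ay": -0.043, "az": 0}, {"tx": 0.02, "ty": 0, "tz": -0.36, "ax": 0, "ay": -0.044, "az": 0}, {"tx": 0, "ty": 0, "tz": -0.36, "ax": 0, "ay": -0.043, "az": 0}, {"tx": -0.03, "ty": 0, "tz": -0.35, "ax": 0, "ay": -0.044, "az": 0}, {"tx": -0.05, "ty": 0, "tz": -0.35, "ax": 0, "ay": -0.043, "az": 0}]
[{"tx": -0.08, "ty": 0, "tz": -0.35, "ax": 0, "ay": -0.044, "az": 0}]
[417.2 248.6 200.1] [3.141 1.047 0.54 ] 2.0
```

Two in the scoop, four in the bin, none lost. Lowering and pouring.

Call:
step_arm(moves=[{"tx": -0.01,"ty": -0.3,"tz": -0.07,"ax": 0.003,"ay": -0.006,"az": -0.009},{"tx": -0.01,"ty": -0.3,"tz": -0.06,"ax": 0.003,"ay": -0.007,"az": -0.008},{"tx": 0,"ty": -0.3,"tz": -0.07,"ax": 0.003,"ay": -0.006,"az": -0.009},{"tx": 0,"ty": 0,"tz": 0,"ax": 0,"ay": 0,"az": 0}])

```text
clock: 26.1
eef_pos: [330.6, 196.8, 104.9]
tcp_rot: [3.141, -0.315, 0.542]
contact_force: [-0.0, 0.5, -1.0]
opening: 0.224
grasp_force: 108.3
```

Call:
step_arm(moves=[{"tx": -0.02,"ty": 0,"tz": 0.07,"ax": 0,"ay": -0.015,"az": 0},{"tx": -0.02,"ty": 0,"tz": 0.06,"ax": 0,"ay": -0.015,"az": 0},{"tx": -0.02,"ty": 0,"tz": 0.07,"ax": 0,"ay": -0.015,"az": 0},{"tx": -0.02,"ty": 0,"tz": 0.07,"ax": 0,"ay": -0.015,"az": 0},{"tx": -0.02,"ty": 0,"tz": 0.06,"ax": 0,"ay": -0.015,"az": 0}])

```text
clock: 26.72
eef_pos: [330.4, 195.9, 95.9]
tcp_rot: [3.141, -0.195, 0.54]
contact_force: [0.2, -0.4, -2.8]
opening: 0.228
grasp_force: 108.3
```

Run:
```python
from nuts import *
p,R=nuts('top')
S=R*FL;tip=p+S.apply(np.array([46,0,0])-off);print('tip',tip,'pitch',np.degrees(np.arcsin(S.as_matrix()[2,0])))
from inhand import inhand
inhand(off=off)
```

```text
tcp [330.4 195.9  95.9] [ 3.141 -0.195  0.54 ] F [ 1.2 -0.  -1.8]
scoop [248, 238, 8, 9, 57] [395. 218.  99.] scoopframe [-25. -15.  24.]
scoop [239, 244, 9, 8, 55] [380. 241. 100.] scoopframe [-27.  13.  25.]
bin [324, 146, 8, 7, 45] [670.   7.  27.] scoopframe 
bin [342, 147, 7, 7, 42] [665. -46.  29.] scoopframe 
bin [332, 151, 7, 8, 47] [654. -16.  27.] scoopframe 
bin [340, 160, 8, 7, 46] [626. -42.  27.] scoopframe 
tip [451.76183512 268.67093906  89.48963124] pitch 11.18271446122695
scene 528 [416.  244.8  81. ] x [0.845 0.5   0.191] z [-0.154 -0.115  0.981] 1.4466987280131627 0.8579545454545454
off [-93.5   2.2  33.4] rel deg [ 1.2  0.1 -0.3] tip [454.9 267.8  89.8]
```

Call:
step_arm(moves=[{"tx": 0.02,"ty": 0,"tz": 0,"ax": 0,"ay": -0.026,"az": 0},{"tx": 0.03,"ty": 0,"tz": 0,"ax": 0,"ay": -0.026,"az": 0},{"tx": 0.04,"ty": 0,"tz": 0,"ax": 0,"ay": -0.026,"az": 0},{"tx": 0.2,"ty": 0,"tz": -0.16,"ax": 0,"ay": -0.03,"az": 0},{"tx": 0.2,"ty": 0,"tz": -0.2,"ax": 0,"ay": -0.035,"az": 0}])

```text
clock: 27.45
eef_pos: [340.3, 201.9, 105.9]
tcp_rot: [3.141, 0.03, 0.54]
contact_force: [-0.1, -0.1, -2.5]
opening: 0.227
grasp_force: 108.3
```

Run:
```python
from nuts import *
p,R=nuts('top')
S=R*FL;tip=p+S.apply(np.array([46,0,0])-off);print('tip',tip,'pitch',np.degrees(np.arcsin(S.as_matrix()[2,0])))
C=np.array([477,284.5,0]);ps=np.radians(31);u=np.array([np.cos(ps),np.sin(ps),0])
def W(rad,z,th): 
    S=pitch(th,ps);return tcp(C+u*rad+[0,0,z],S,off),S*FL
p,R=rows(p,R,[(*W(-28,64,-45),11)])
p,R=rows(p,R,[(*W(-28,64,-60),9)])
```

```text
tcp [340.3 201.9 105.9] [3.141 0.03  0.54 ] F [ 3.2  1.9 -1.5]
bin [324, 146, 8, 7, 45] [670.   7.  27.] scoopframe 
bin [342, 147, 7, 7, 41] [665. -46.  30.] scoopframe 
bin [332, 151, 7, 8, 47] [653. -16.  27.] scoopframe 
bin [340, 160, 8, 7, 45] [626. -42.  27.] scoopframe 
tip [457.37744755 272.12742788  68.18796443] pitch -1.6913046829821345
[{"tx": 0.25, "ty": 0, "tz": -0.36, "ax": 0, "ay": -0.053, "az": 0}, {"tx": 0.22, "ty": 0, "tz": -0.38, "ax": 0, "ay": -0.054, "az": 0}, {"tx": 0.18, "ty": 0, "tz": -0.4, "ax": 0, "ay": -0.053, "az": 0}, {"tx": 0.15, "ty": 0, "tz": -0.41, "ax": 0, "ay": -0.054, "az": 0}, {"tx": 0.12, "ty": 0, "tz": -0.42, "ax": 0, "ay": -0.053, "az": 0}]
[{"tx": 0.08, "ty": 0, "tz": -0.43, "ax": 0, "ay": -0.054, "az": 0}, {"tx": 0.04, "ty": 0, "tz": -0.43, "ax": 0, "ay": -0.053, "az": 0}, {"tx": 0.01, "ty": -0.01, "tz": -0.44, "ax": 0, "ay": -0.054, "az": 0}, {"tx": -0.03, "ty": 0, "tz": -0.43, "ax": 0, "ay": -0.053, "az": -0.001}]
[390.  232.1 185.1] [-3.141  0.785  0.542] 1.125
[{"tx": 0.11, "ty": 0, "tz": -0.28, "ax": 0, "ay": -0.033, "az": 0}, {"tx": 0.09, "ty": 0, "tz": -0.28, "ax": 0, "ay": -0.033, "az": 0}, {"tx": 0.08, "ty": 0, "tz": -0.29, "ax": 0, "ay": -0.034, "az": 0}, {"tx": 0.06, "ty": 0, "tz": -0.29, "ax": 0, "ay": -0.033, "az": 0}, {"tx": 0.05, "ty": 0, "tz": -0.29, "ax": 0, "ay": -0.034, "az": 0}]
[419.1 249.6 200.1] [-3.14   1.047  0.542] 0.625
```

Call:
step_arm(moves=[{"tx": 0.25,"ty": 0,"tz": -0.36,"ax": 0,"ay": -0.053,"az": 0},{"tx": 0.22,"ty": 0,"tz": -0.38,"ax": 0,"ay": -0.054,"az": 0},{"tx": 0.18,"ty": 0,"tz": -0.4,"ax": 0,"ay": -0.053,"az": 0},{"tx": 0.15,"ty": 0,"tz": -0.41,"ax": 0,"ay": -0.054,"az": 0},{"tx": 0.12,"ty": 0,"tz": -0.42,"ax": 0,"ay": -0.053,"az": 0}])

```text
clock: 28.12
eef_pos: [368.3, 218.8, 150.0]
tcp_rot: [3.141, 0.448, 0.54]
contact_force: [0.3, 0.3, -1.9]
opening: 0.232
grasp_force: 108.4
```

Call:
step_arm(moves=[{"tx": 0.08,"ty": 0,"tz": -0.43,"ax": 0,"ay": -0.054,"az": 0},{"tx": 0.04,"ty": 0,"tz": -0.43,"ax": 0,"ay": -0.053,"az": 0},{"tx": 0.01,"ty": 0,"tz": -0.44,"ax": 0,"ay": -0.054,"az": 0},{"tx": -0.03,"ty": 0,"tz": -0.43,"ax": 0,"ay": -0.053,"az": 0}])

```text
clock: 28.62
eef_pos: [390.4, 232.1, 184.8]
tcp_rot: [3.141, 0.784, 0.54]
contact_force: [0.1, -0.0, -1.2]
opening: 0.227
grasp_force: 108.4
```

Run:
```python
from nuts import *
p,R=nuts('top');nuts('scene')
```

```text
tcp [390.4 232.1 184.8] [3.141 0.784 0.54 ] F [ 1.   0.6 -2.2]
bin [324, 146, 8, 7, 46] [670.   7.  27.] scoopframe 
bin [342, 147, 7, 7, 42] [665. -46.  29.] scoopframe 
bin [332, 151, 7, 8, 48] [654. -16.  27.] scoopframe 
bin [340, 160, 8, 7, 46] [626. -42.  28.] scoopframe 
tcp [391.3 232.6 184.7] [3.141 0.787 0.54 ] F [ 0.9  0.7 -1.8]
bin [346, 239, 7, 5, 24] [654. -18.  26.] scoopframe 
bowl [357, 165, 8, 8, 41] [484. 300.  24.] scoopframe 
bowl [349, 169, 7, 7, 35] [470. 268.  24.] scoopframe
```

Both walnuts are in the bowl and four remain in the bin. Returning the scoop to where it lay.

Run:
```python
from nuts import *
p,R=now()
L=Ro.from_euler('xyz',[-3.14,-.092,-.024])
M=Ro.from_euler('xyz',[3.141,.2,.45])
p,R=rows(p,R,[(p+[-20,-12,35],R,14),([385,150,180],M,18),([449.5,-155.4,130],L,24),([449.5,-155.4,50],L,20),([449.5,-155.4,31],L,7)])
```

```text
[{"tx": -0.41, "ty": 0, "tz": -0.08, "ax": 0, "ay": 0, "az": 0}, {"tx": -0.41, "ty": 0, "tz": -0.08, "ax": 0, "ay": 0, "az": 0}, {"tx": -0.41, "ty": 0, "tz": -0.09, "ax": 0, "ay": 0, "az": 0}, {"tx": -0.42, "ty": 0, "tz": -0.08, "ax": 0, "ay": 0, "az": 0}, {"tx": 0.08, "ty": 0.54, "tz": 0.36, "ax": 0.005, "ay": 0.074, "az": 0.01}]
[{"tx": 0.05, "ty": 0.54, "tz": 0.36, "ax": 0.006, "ay": 0.074, "az": 0.01}, {"tx": 0.02, "ty": 0.55, "tz": 0.36, "ax": 0.005, "ay": 0.074, "az": 0.01}, {"tx": -0.02, "ty": 0.55, "tz": 0.35, "ax": 0.006, "ay": 0.075, "az": 0.011}, {"tx": -0.04, "ty": 0.55, "tz": 0.35, "ax": 0.005, "ay": 0.074, "az": 0.01}, {"tx": -0.18, "ty": 0.87, "tz": 0.18, "ax": 0.001, "ay": 0.013, "az": 0.022}]
[{"tx": -0.16, "ty": 0.87, "tz": 0.18, "ax": 0.001, "ay": 0.013, "az": 0.022}, {"tx": -0.13, "ty": 0.88, "tz": 0.17, "ax": 0.001, "ay": 0.013, "az": 0.022}, {"tx": -0.1, "ty": 0.88, "tz": 0.17, "ax": 0.001, "ay": 0.013, "az": 0.022}, {"tx": -0.07, "ty": 0.88, "tz": 0.17, "ax": 0.001, "ay": 0.013, "az": 0.021}, {"tx": -0.05, "ty": 0.89, "tz": 0.16, "ax": 0.001, "ay": 0.013, "az":
[... 485 characters left out ...]
ty": 0.88, "tz": 0.16, "ax": 0.002, "ay": 0.013, "az": 0.021}, {"tx": 0.17, "ty": 0.87, "tz": 0.15, "ax": 0.001, "ay": 0.013, "az": 0.022}, {"tx": -0.06, "ty": 0, "tz": 0.64, "ax": 0, "ay": 0, "az": 0}, {"tx": -0.06, "ty": 0, "tz": 0.64, "ax": 0, "ay": 0, "az": 0}]
[{"tx": -0.06, "ty": 0, "tz": 0.64, "ax": 0, "ay": 0, "az": 0}, {"tx": -0.06, "ty": 0, "tz": 0.63, "ax": 0, "ay": 0, "az": 0}, {"tx": -0.06, "ty": 0, "tz": 0.64, "ax": 0, "ay": 0, "az": 0}, {"tx": -0.02, "ty": 0, "tz": 0.25, "ax": 0, "ay": 0, "az": 0}, {"tx": -0.02, "ty": 0, "tz": 0.25, "ax": 0, "ay": 0, "az": 0}]
[{"tx": -0.02, "ty": 0.01, "tz": 0.26, "ax": 0, "ay": 0, "az": 0}]
[ 449.6 -155.5   30.9] [-3.14  -0.092 -0.024] 3.875
```

Call:
step_arm(moves=[{"tx": -0.41,"ty": 0,"tz": -0.08,"ax": 0,"ay": 0,"az": 0},{"tx": -0.41,"ty": 0,"tz": -0.08,"ax": 0,"ay": 0,"az": 0},{"tx": -0.41,"ty": 0,"tz": -0.09,"ax": 0,"ay": 0,"az": 0},{"tx": -0.42,"ty": 0,"tz": -0.08,"ax": 0,"ay": 0,"az": 0},{"tx": 0.08,"ty": 0.54,"tz": 0.36,"ax": 0.005,"ay": 0.074,"az": 0.01}])

```text
clock: 29.35
eef_pos: [372.9, 206.2, 212.5]
tcp_rot: [3.135, 0.664, 0.52]
contact_force: [-0.4, 0.9, -1.3]
opening: 0.228
grasp_force: 108.4
```

Call:
step_arm(moves=[{"tx": 0.05,"ty": 0.54,"tz": 0.36,"ax": 0.006,"ay": 0.074,"az": 0.01},{"tx": 0.02,"ty": 0.55,"tz": 0.36,"ax": 0.005,"ay": 0.074,"az": 0.01},{"tx": -0.02,"ty": 0.55,"tz": 0.35,"ax": 0.006,"ay": 0.075,"az": 0.011},{"tx": -0.04,"ty": 0.55,"tz": 0.35,"ax": 0.005,"ay": 0.074,"az": 0.01},{"tx": -0.18,"ty": 0.87,"tz": 0.18,"ax": 0.001,"ay": 0.013,"az": 0.022}])

```text
clock: 29.98
eef_pos: [387.5, 126.7, 178.2]
tcp_rot: [3.136, 0.177, 0.415]
contact_force: [-0.2, 0.8, -1.3]
opening: 0.227
grasp_force: 108.4
```

Call:
step_arm(moves=[{"tx": -0.16,"ty": 0.87,"tz": 0.18,"ax": 0.001,"ay": 0.013,"az": 0.022},{"tx": -0.13,"ty": 0.88,"tz": 0.17,"ax": 0.001,"ay": 0.013,"az": 0.022},{"tx": -0.1,"ty": 0.88,"tz": 0.17,"ax": 0.001,"ay": 0.013,"az": 0.022},{"tx": -0.07,"ty": 0.88,"tz": 0.17,"ax": 0.001,"ay": 0.013,"az": 0.021},{"tx": -0.05,"ty": 0.89,"tz": 0.16,"ax": 0.001,"ay": 0.013,"az": 0.022}])

```text
clock: 30.6
eef_pos: [411.5, 17.8, 160.3]
tcp_rot: [3.122, 0.074, 0.243]
contact_force: [0.7, -0.8, -1.5]
opening: 0.23
grasp_force: 108.4
```

Call:
step_arm(moves=[{"tx": -0.02,"ty": 0.89,"tz": 0.16,"ax": 0.002,"ay": 0.013,"az": 0.021},{"tx": 0,"ty": 0.89,"tz": 0.16,"ax": 0.001,"ay": 0.013,"az": 0.022},{"tx": 0.03,"ty": 0.89,"tz": 0.16,"ax": 0.002,"ay": 0.013,"az": 0.021},{"tx": 0.06,"ty": 0.89,"tz": 0.16,"ax": 0.001,"ay": 0.013,"az": 0.022},{"tx": 0.08,"ty": 0.88,"tz": 0.16,"ax": 0.002,"ay": 0.013,"az": 0.021}])

```text
clock: 31.22
eef_pos: [434.3, -91.3, 142.3]
tcp_rot: [3.131, -0.031, 0.077]
contact_force: [0.4, -0.1, -1.8]
opening: 0.228
grasp_force: 108.4
```

Call:
step_arm(moves=[{"tx": 0.11,"ty": 0.88,"tz": 0.16,"ax": 0.001,"ay": 0.013,"az": 0.022},{"tx": 0.14,"ty": 0.88,"tz": 0.16,"ax": 0.002,"ay": 0.013,"az": 0.021},{"tx": 0.17,"ty": 0.87,"tz": 0.15,"ax": 0.001,"ay": 0.013,"az": 0.022},{"tx": 0,"ty": 0,"tz": 0,"ax": 0,"ay": 0,"az": 0}])

```text
clock: 31.72
eef_pos: [448.2, -156.7, 131.5]
tcp_rot: [-3.14, -0.092, -0.026]
contact_force: [-1.0, -0.4, -1.6]
opening: 0.221
grasp_force: 108.4
```

Run:
```python
from inhand import *
p,R=now();print(p)
inhand(off=[-91.6,0,33.7])
L=Ro.from_euler('xyz',[-3.14,-.092,-.024])
rows(p,R,[([449.5,-155.4,50],L,20),([449.5,-155.4,31.5],L,7)])
```

```text
[ 448.22925007 -156.7372278   131.49060161]
scene 827 [ 542.3 -161.1  106.2] x [ 0.995 -0.034  0.093] z [-0.093 -0.002  0.996] 1.1113147369682033 0.9903264812575574
off [-91.4   1.3  34. ] rel deg [ 0.2 -0.1 -0.5] tip [ 588.  -162.6  110.5]
[{"tx": -0.05, "ty": -0.01, "tz": 0.65, "ax": 0, "ay": 0, "az": 0}, {"tx": -0.05, "ty": -0.01, "tz": 0.65, "ax": 0, "ay": 0, "az": 0}, {"tx": -0.05, "ty": -0.01, "tz": 0.65, "ax": 0, "ay": 0, "az": 0}, {"tx": -0.05, "ty": -0.01, "tz": 0.65, "ax": 0, "ay": 0, "az": -0.001}, {"tx": -0.05, "ty": -0.01, "tz": 0.65, "ax": 0, "ay": 0, "az": 0}]
[{"tx": -0.02, "ty": 0, "tz": 0.25, "ax": 0, "ay": 0, "az": 0}, {"tx": -0.02, "ty": 0, "tz": 0.24, "ax": 0, "ay": 0, "az": 0}, {"tx": -0.03, "ty": 0, "tz": 0.25, "ax": 0, "ay": 0, "az": 0}]
[ 449.4 -155.4   31.4] [-3.14  -0.092 -0.025] 1.0
```

Call:
step_arm(moves=[{"tx": -0.05,"ty": 0,"tz": 0.65,"ax": 0,"ay": 0,"az": 0},{"tx": -0.05,"ty": 0,"tz": 0.65,"ax": 0,"ay": 0,"az": 0},{"tx": -0.05,"ty": 0,"tz": 0.65,"ax": 0,"ay": 0,"az": 0},{"tx": -0.05,"ty": 0,"tz": 0.65,"ax": 0,"ay": 0,"az": 0},{"tx": -0.05,"ty": 0,"tz": 0.65,"ax": 0,"ay": 0,"az": 0}])

```text
clock: 32.4
eef_pos: [449.7, -154.8, 49.6]
tcp_rot: [-3.14, -0.091, -0.023]
contact_force: [-0.3, -0.3, -1.6]
opening: 0.224
grasp_force: 108.4
```

Call:
step_arm(moves=[{"tx": -0.02,"ty": 0,"tz": 0.25,"ax": 0,"ay": 0,"az": 0},{"tx": -0.02,"ty": 0,"tz": 0.24,"ax": 0,"ay": 0,"az": 0},{"tx": -0.02,"ty": 0,"tz": 0.24,"ax": 0,"ay": 0,"az": 0},{"tx": 0,"ty": 0,"tz": 0,"ax": 0,"ay": 0,"az": 0}])

```text
clock: 32.9
eef_pos: [450.0, -155.7, 31.3]
tcp_rot: [-3.14, -0.091, -0.024]
contact_force: [0.2, 0.7, -2.6]
opening: 0.226
grasp_force: 108.4
```

Call:
step_arm(moves=[{"tx": 0,"ty": 0,"tz": 0.06,"ax": 0,"ay": 0,"az": 0},{"tx": 0,"ty": 0,"tz": 0,"ax": 0,"ay": 0,"az": 0}])

```text
clock: 33.15
eef_pos: [450.3, -155.9, 30.1]
tcp_rot: [-3.14, -0.092, -0.024]
contact_force: [-0.5, -0.8, -1.5]
opening: 0.228
grasp_force: 108.4
```

Call:
step_arm(moves=[{"tx": 0,"ty": 0,"tz": 0.04,"ax": 0,"ay": 0,"az": 0},{"tx": 0,"ty": 0,"tz": 0,"ax": 0,"ay": 0,"az": 0}])

```text
clock: 33.4
eef_pos: [450.4, -155.9, 29.1]
tcp_rot: [-3.14, -0.092, -0.024]
contact_force: [0.5, -0.3, 0.1]
opening: 0.226
grasp_force: 108.9
```

Call:
step_arm(moves=[{"tx": 0,"ty": 0,"tz": 0,"ax": 0,"ay": 0,"az": 0},{"tx": 0,"ty": 0,"tz": 0,"ax": 0,"ay": 0,"az": 0},{"tx": 0,"ty": 0,"tz": 0,"ax": 0,"ay": 0,"az": 0}], gripper=1)

```text
clock: 33.78
eef_pos: [450.4, -155.8, 29.0]
tcp_rot: [-3.14, -0.092, -0.024]
contact_force: [-0.6, 0.3, 0.4]
opening: 0.853
grasp_force: 0.0
```

Call:
step_arm(moves=[{"tx": 0,"ty": 0,"tz": -0.3,"ax": 0,"ay": 0,"az": 0},{"tx": 0,"ty": 0,"tz": -0.8,"ax": 0,"ay": 0,"az": 0},{"tx": 0,"ty": 0,"tz": -1,"ax": 0,"ay": 0,"az": 0},{"tx": 0,"ty": 0,"tz": -1,"ax": 0,"ay": 0,"az": 0},{"tx": 0,"ty": 0,"tz": -1,"ax": 0,"ay": 0,"az": 0}])

```text
clock: 34.4
eef_pos: [440.8, -155.7, 132.3]
tcp_rot: [-3.14, -0.092, -0.024]
contact_force: [-0.9, -0.4, -0.5]
opening: 1.0
grasp_force: 0.0
```

Call:
step_arm(moves=[{"tx": 0,"ty": 0,"tz": -1,"ax": 0,"ay": 0,"az": 0},{"tx": 0,"ty": 0,"tz": -1,"ax": 0,"ay": 0,"az": 0},{"tx": 0,"ty": 0,"tz": 0,"ax": 0,"ay": 0,"az": 0}])

```text
clock: 34.78
eef_pos: [437.3, -156.1, 182.8]
tcp_rot: [-3.141, -0.096, -0.024]
contact_force: [-0.7, -0.4, -0.6]
opening: 0.999
grasp_force: 0.0
```

Run:
```python
from nuts import *
nuts('top')
p,R=nuts('scene','fin.png')
from fit import *
S0=pitch(5,-.03);o=np.array([543,-159,3.5]);P=cloud('scene');Q=P.reshape(-1,3);Q=Q[np.isfinite(Q[:,0])];q=S0.inv().apply(Q-o)
b=(q[:,0]>-170)&(q[:,0]<60)&(abs(q[:,1])<45)&(Q[:,2]>4)&(q[:,2]<42)
pp,RR,m,k=icp(scoop(),Q[b],np.r_[o,S0.as_rotvec()],[0,1,2,3,4,5]);print(b.sum(),pp[:3].round(1),RR.as_matrix()[:,0].round(3),RR.as_matrix()[:,2].round(3),m,k)
```

```text
tcp [ 437.3 -156.1  182.8] [-3.141 -0.096 -0.024] F [ 0.2  0.7 -0.5]
bin [324, 146, 8, 7, 45] [670.   7.  27.] scoopframe 
bin [342, 147, 7, 7, 42] [665. -46.  29.] scoopframe 
bin [332, 151, 7, 8, 47] [653. -16.  27.] scoopframe 
bin [340, 160, 8, 7, 44] [626. -42.  28.] scoopframe 
bowl [224, 207, 8, 8, 45] [491. 299.  27.] scoopframe 
bowl [233, 215, 8, 7, 47] [468. 273.  27.] scoopframe 
tcp [ 436.7 -155.8  181.6] [-3.141 -0.094 -0.024] F [1.  0.5 0.4]
bin [346, 239, 7, 6, 25] [653. -18.  26.] scoopframe 
bowl [350, 169, 7, 7, 37] [472. 270.  24.] scoopframe 
bowl [359, 168, 8, 7, 44] [495. 294.  22.] scoopframe 
837 [ 543.8 -159.9    4.2] [ 0.994 -0.034  0.1  ] [-0.1    0.002  0.995] 1.1673349228462273 0.97610513739546
```

View pics/fin.png

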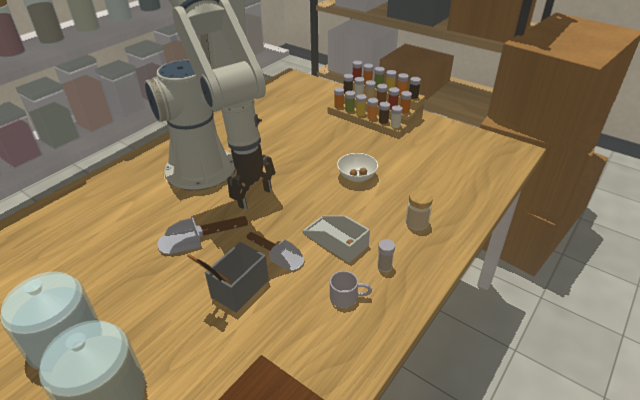

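The scoop lies open side up at (285,255), two walnuts are in the bowl at (358,172), and the jars (387,255), (419,212) and cup (344,290) look where they were. Signing off.

```bash
python3 -c "
from rig import workorder
print(workorder.sign_off())"
```

```text
the job is handed in; nothing more can be done
None
```

The job is handed in at about 35 s: two walnuts are in the bowl, four are still in the bin, none spilled, the scoop lies open side up on the counter, and the jars and measuring cup look unmoved in the final picture.

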